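# Free the marker behind the vials and spool and clip it up

## Task

The marker pen lies behind the two vials and the thread spool on the wooden stand. First set all three aside, standing on the blue mat; only then take the pen and press it fully home into the orange spring clip, and last put vials and spool back upright, each on the very disc it came from. Keep them upright all the time, and leave the petri dish, the beaker and the tin alone.

Things in the scene. Friction and masses are not known exactly. Their poses are not given: they have to be found in the camera images.
- marker: loose black-and-white marker pen, 14 mm wide and high, 122 mm long, about 0.014 kg, origin at the middle of its underside, long axis y. At the start it lies in the lane at the back of the vial stand, parallel to the stand's y. Either end may point either way in the clip.
- red_vial: loose glass vial with a red screw cap (cap fixed on), 32 mm across, 73 mm tall with the cap; glass body up to 61 mm, above it the 28 mm wide cap. About 0.03 kg. Origin at the centre of its underside, z up. At the start it stands on one of the three discs of the vial stand; which one changes.
- thread_spool: loose spool of thread with brown wooden flanges, 38 mm across the flanges, 50 mm tall, stands upright; solid for grasping, taken round the flanges. About 0.045 kg. Origin at the centre of its underside, z up. At the start it stands on one of the three discs of the stand; which one changes.
- black_vial: loose glass vial with a black screw cap (cap fixed on), 25 mm across, 59 mm tall with the cap; glass body up to 50 mm, above it the 22 mm wide cap. About 0.03 kg. Origin at the centre of its underside, z up. At the start it stands on one of the three discs of the vial stand; which one changes.
- vial_stand: fixed brown wooden slab, 84 (x) x 156 (y) x 20 mm high, origin at the centre of its underside, z up. On its top (z = 20 mm) three like dark 42 mm discs, flush, at x = -17 mm, y = -48, 0, +48 mm. Behind, at x = +18 mm, the pen lies along y, a steel rail 4 mm high 3 mm behind it. Vials and spool are 10 to 22 mm apart: grasp along x, fingertips above the pen (36 mm over the worktop).
- side_mat: fixed thin blue square mat, 150 x 150 mm, 3 mm thick, origin at the centre of its underside, z up: the side area, big enough for the three things to stand 80 mm apart.
- pen_clip: fixed clip with orange spring jaws on an aluminium base 66 x 116 x 8 mm; origin centre of underside. Pen pushed in from above (5 to 20 N), its length along y, middle at y = 0. Two jaw pairs, 16 mm long, at y = +-40 mm, 64 mm free between for fingers; they part along x. Mouth 25 mm wide at z = 58 mm, lips 9 mm apart at z = 43 mm; home, the pen's underside rests at z = 24 mm, its top under the lips.
- petri_dish: bystander: clear round petri dish with pins in it, 66 mm across, 16 mm tall, lies loose behind the work; origin at its underside; leave alone.
- beaker: bystander: small empty glass beaker, 47 mm across, 58 mm tall, stands loose behind the work; origin at its underside; leave alone.
- pins_tin: bystander: round tin with a dark green lid, 67 mm across, 24 mm tall, lies loose behind the work; origin at its underside; leave alone.
Things that resemble listed ones, but are neither listed nor needed, are in the scene too. Leave any red look-alike of the marker alone.

How it is judged:
By the outcome, as a careful person would: the job done as asked, in the order asked, and still so for the second after the job is handed in, with the robot touching nothing.
It also fails if it takes over 138 s, if anything falls off the work surface, if the arm or the gripper's body presses on something with over 40 N, if the wrist force passes 120 N, or if a joint passes its speed limit or range.

## Robot

A 6-joint arm with a two-finger parallel gripper is mounted at the origin on a cart in front of the work surface, level with it; the furniture and walls round the work are solid. World frame = base frame: x ahead of the robot, y to its left, z up, the work surface at z = 0. Lengths are in m, angles in rad, forces in N, time in s.
With the tool pointing down it reaches from about 0.375 to 0.975 m from the base axis. Payload 3.8 kg.
Tool frame: the origin (TCP) lies between the finger pads; the fingertips stand 22 mm ahead of it and the grasp point (between the pads) lies 3 mm ahead of it (robot.tcp_to_tips is the distance from the TCP to the fingertips, in m); z points along the fingers, x is the direction in which the jaws open and shut, and the axes are right-handed (so a half turn about z gives the same grasp; the last joint's range is limited). The gripper opens to 88 mm and grips with 3 to 60 N. Pads are 18 mm wide; open, the fingers measure 123 mm over their backs; the gripper's body (75 mm by 187 mm) begins 45 mm behind the grasp point.
Start: joints at [-1.162, 0.264, 1.604, -0, 1.274, -0.037], TCP at [0.291, -0.609, 0.261] pointing down, gripper open.
Joint ranges: [-2.63, 2.63], [-0.94, 2.18], [0.31, 2.57], [-1.31, 4.45], [0, 2.66], [-2.55, 2.55]. Speed limits (rad/s): [2.57, 2.57, 3.14, 3.14, 3.14, 3.14].

## Interface

Orientations are given as a rotation vector (axis times angle).
In Python, from bench import robot gives the robot as it stands.
- The arm moves only by the tool send_rows, never from a script. Its argument "series" is a list of rows, each a list of 2 entries, a list of its own where there are three numbers: the shift along the tool's x, y, z as a fraction of full scale, then the turn, a rotation vector about the tool's x, y, z as a fraction of full scale. A call has 1 to 12 rows; each row is the pose to reach, as a shift and turn from the pose measured when the call began, along the tool's axes at that moment, turning the shorter way round; what a row does not reach only later rows make up. Full scale, the value 1, is 8 cm for a shift and pi rad for a turn. A row lasts 1/8 s, in which the tool goes at most 62.5 mm and 10.7 degrees, less where a joint would pass 70% of its speed; a pose out of reach is approached as far as the arm can. A call with a number of a shift or a turn outside -1 to 1 is refused whole. A call with a gripper value outside its range is refused whole. "gripper" is the gripper command: -1 is shut, 1 is fully open, values between are in proportion, set as the call begins (left out, the last holds). The fingers move at their own pace and stop on an object; "squeeze" is the grip in N (left out, the last holds). Time passes only in rows, so rows that repeat a pose let the fingers close. It gives the time, the measured TCP pose, the force and the opening at its end, in the units of the state.
- robot.observe(): the state, without advancing time (a new reading comes with each control period).
- robot.get_image(name): name is "scene" or "side" or "wrist"; returns a dict with "img" (480x640x3 uint8, red, green, blue), "intrinsics" (3x3 intrinsics, pixels), "rvec" (rotation vector, rad) and "tvec" (3), from world to camera coordinates, as OpenCV has them; the wrist camera has in their place "hand_eye" (4x4, takes a point from camera to tool coordinates, whose origin is the TCP and whose axes are the tool frame's). Camera axes: x right, y down, z forward; pixel columns grow to the right and rows downward; lengths in m; the calibration is good to about 2 mm. A picture is of the moment at which its call begins: read the wrist's pose just before it. There is no depth.
- robot.close_job(): hands the job in, once; it reports no verdict.
Trained networks look in the newest picture that a camera, given by its name, has taken for a name from the list of things; names that differ only in an ending like _2 or _b are one class to them, and where a whole thing is asked for, a point or a joint stands for the part that bears it (a point fixed in the world has none). Each returns a list of dicts, best first, with "score" (0 to 1); they miss things now and then, are a little off and sometimes report something else, mostly with a low value. They report only what shows in the picture. A call takes as long as a camera call. They do not tell look-alikes from the thing itself.
- robot.masks_of(camera, target): "mask" (480x640 bool, what is visible of it) and "box" ([left, top, width, height] in pixels, round what is visible of it).
The state is a dict: "clock": time; "joint_pos": joint angles; "qvel": joint speeds; "effort": joint torques, N m; "eef_pos": TCP position; "tcp_rot": TCP orientation; "force": force on the tool from outside, world axes, zero at the start; "torque": the same for the moment, N m; "opening": opening from 0.0 (shut) to 1.0 (fully open).
Only numpy, scipy, OpenCV 4.12 (cv2) and the standard library are available. Lean on these libraries where they do the work, as an engineer would, in place of code of your own. Each camera call takes 0.05 s, during which the arm holds its last target. There are 200 camera calls.

## Working session

There is one attempt and no reset: what is moved stays moved. The work goes in short steps, Python scripts to look and compute and a tool call to move; the robot and the scene stay as the last step left them, time stands still between calls to the robot, and variables do not carry over. Pictures are saved under pics/ and viewed, about 12 in all and at most 16, crops included, and the job is handed in when it is done.

Besides the shell and the picture viewer there is one more tool, called after "Emit:" as name(argument=value, ...) on one line, values as JSON. send_rows: Moves the arm, as the interface text tells. Shift numbers are shares of 8 cm and turn numbers shares of pi rad, none past 1 either way. Its arguments: {"type":"object","properties":{"series":{"type":"array"},"gripper":{"type":"number"},"squeeze":{"type":"number"}},"required":["series"]}

```bash
ls; mkdir -p pics
python3 - <<'E'
from bench import robot
import cv2,numpy as np
s=robot.observe();print({k:np.round(v,3).tolist() for k,v in s.items()})
for c in("scene","side"):
    r=robot.get_image(c);cv2.imwrite(f"pics/{c}0.png",r["img"][:,:,::-1])
    print(c,r["intrinsics"],r["rvec"],r["tvec"])
    for n in "marker red_vial thread_spool black_vial vial_stand side_mat pen_clip petri_dish beaker pins_tin".split():
        print(n,[(round(d["score"],2),list(map(int,d["box"]))) for d in robot.masks_of(c,n)])
E
```

```text
pics
{'clock': 0.0, 'joint_pos': [-1.162, 0.265, 1.605, 0.0, 1.274, -0.037], 'qvel': [-0.002, -0.001, 0.001, 0.0, -0.0, 0.001], 'effort': [-0.001, -50.211, -35.688, 0.073, 0.03, -0.0], 'eef_pos': [0.291, -0.608, 0.259], 'tcp_rot': [-2.656, 1.675, 0.003], 'force': [-0.338, 0.213, -0.079], 'torque': [-0.004, -0.047, -0.017], 'opening': 0.999}
scene [[498.66454577   0.         314.10813394]
 [  0.         498.66454577 237.86628501]
 [  0.           0.           1.        ]] [ 0.14577586 -2.82229181  1.23409881] [0.51778303 0.13149162 0.82206328]
marker [(0.79, [404, 319, 47, 66]), (0.77, [318, 287, 14, 61])]
red_vial [(0.59, [336, 306, 23, 43])]
thread_spool [(0.98, [334, 288, 22, 34])]
black_vial [(0.83, [336, 271, 14, 20]), (0.72, [304, 283, 60, 84]), (0.37, [317, 288, 12, 59])]
vial_stand [(0.58, [304, 284, 61, 85]), (0.4, [191, 290, 43, 33])]
side_mat [(0.96, [329, 225, 81, 60])]
pen_clip [(0.68, [342, 161, 47, 54])]
petri_dish [(0.17, [343, 163, 46, 52])]
beaker [(0.55, [217, 216, 27, 35])]
pins_tin [(0.58, [232, 174, 27, 25])]
side [[494.83515353   0.         324.70786734]
 [  0.         494.83515353 229.3158297 ]
 [  0.           0.           1.        ]] [ 0.38488044 -2.39408923  1.67496921] [0.47100238 0.14746169 0.76802487]
marker [(0.89, [393, 299, 25, 36]), (0.82, [302, 267, 17, 34]), (0.26, [245, 223, 23, 30]), (0.22, [331, 241, 11, 17])]
red_vial [(0.83, [319, 258, 19, 45])]
thread_spool [(0.68, [334, 260, 7, 32])]
black_vial [(0.55, [203, 265, 35, 24]), (0.48, [330, 245, 12, 12]), (0.48, [343, 245, 73, 35])]
vial_stand [(0.91, [290, 272, 61, 50])]
side_mat [(0.88, [341, 246, 73, 34])]
pen_clip [(0.94, [364, 204, 48, 38]), (0.55, [343, 247, 72, 32]), (0.28, [317, 257, 18, 47])]
petri_dish [(0.7, [203, 264, 35, 26]), (0.17, [330, 244, 12, 13])]
beaker [(0.58, [245, 222, 21, 30])]
pins_tin [(0.88, [268, 212, 28, 21])]
```

View pics/scene0.png

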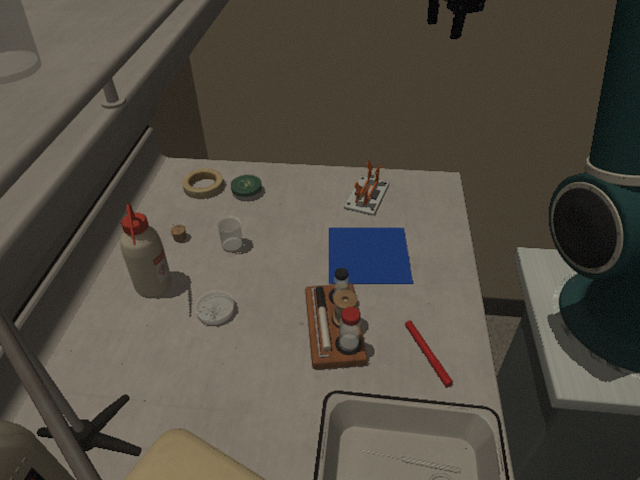

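View pics/side0.png

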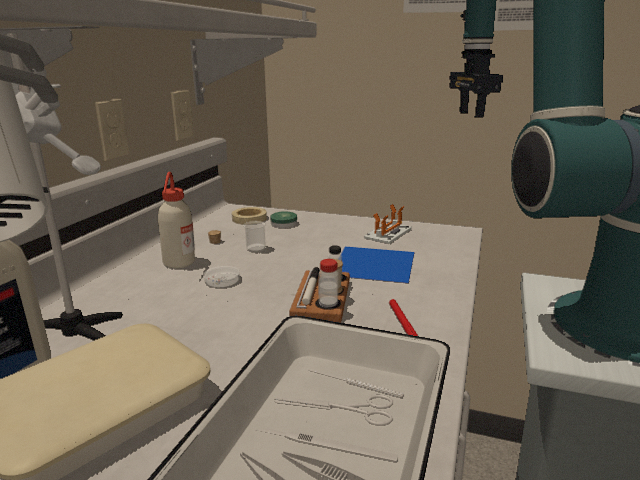

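The scene picture shows the stand at about (335,325). The red vial is nearest the camera (349,330), the spool is in the middle (345,303) and the black vial is at the far end (342,280). The black-and-white pen lies in the lane at (321,320). Its only look-alike is the red pen at (428,352), which I leave alone. The mat is at (370,255) and the clip at (368,190). The side view agrees.

```bash
cat > h.py <<'E'
from bench import robot
import cv2,numpy as np
from scipy.spatial.transform import Rotation as R
def cam(c):
    """image, K, R(cam->world), camera centre"""
    s=robot.observe(); r=robot.get_image(c); K=np.array(r["intrinsics"])
    if c=="wrist":
        T=np.eye(4);T[:3,:3]=R.from_rotvec(s["tcp_rot"]).as_matrix();T[:3,3]=s["eef_pos"]
        T=T@np.array(r["hand_eye"]);return r["img"],K,T[:3,:3],T[:3,3]
    M=R.from_rotvec(np.ravel(r["rvec"])).as_matrix();return r["img"],K,M.T,-M.T@np.ravel(r["tvec"])
def ray(C,uv,z):
    _,K,M,o=C; d=(M@np.linalg.inv(K)@np.c_[np.atleast_2d(uv),np.ones(len(np.atleast_2d(uv)))].T).T
    return o+d*((z-o[2])/d[:,2])[:,None]
def proj(C,P):
    _,K,M,o=C; p=(np.atleast_2d(P)-o)@M@K.T; return p[:,:2]/p[:,2:]
def best(c,n,box=None):
    return max(robot.masks_of(c,n),key=lambda d:d["score"])
def rect(C,mask,z):
    """min-area rectangle of a mask put onto plane z: centre, sizes, long axis yaw deg"""
    v,u=np.nonzero(mask); P=ray(C,np.c_[u,v],z)[:,:2]
    c,(a,b),t=cv2.minAreaRect((P*1000).astype(np.float32))
    if a<b: a,b,t=b,a,t+90
    return np.round(c,1),np.round([a,b],1),round(t%180,1)
def delta(goal,yaw_to=None):
    """print shift fractions from the current pose to a world goal; yaw_to: world heading of tool x (rad)"""
    s=robot.observe(); M=R.from_rotvec(s["tcp_rot"]).as_matrix()
    d=M.T@(np.array(goal)-s["eef_pos"]); print("shift",np.round(d/0.08,3),"pose",np.round(s["eef_pos"],4),"toolx",np.round(M[:,0],3),"z",np.round(M[:,2],3))
    if yaw_to is not None:
        x=np.array([np.cos(yaw_to),np.sin(yaw_to),0]);z=np.array([0,0,-1.]);G=np.c_[x,np.cross(z,x),z]
        print("turn",np.round(R.from_matrix(M.T@G).as_rotvec()/np.pi,4))
E
python3 - <<'E'
from h import *
for c in("scene","side"):
    C=cam(c); print(c,C[3])
    for n,z in(("side_mat",.003),("vial_stand",.02),("pen_clip",.008)):
        print(n,rect(C,best(c,n)["mask"],z))
C=cam("scene")
print(ray(C,[[345,299]],.05),ray(C,[[342,273]],.059),ray(C,[[350,313]],.073),ray(C,[[318,290],[325,353],[408,323],[448,382]],.014))
E
```

```text
scene [0.44836826 0.5673499  0.66201007]
side_mat (array([ 430.4, -106.8]), array([151.9, 150.7]), 95.3)
vial_stand (array([480.1,  73.4]), array([165.1,  83.8]), 101.2)
pen_clip (array([ 431.6, -312.2]), array([182.4,  70.7]), 75.1)
side [0.22747245 0.78574888 0.405346  ]
side_mat (array([ 428.5, -105.8]), array([162.6, 150.5]), 95.3)
vial_stand (array([478. ,  78.7]), array([181.9,  89.6]), 100.6)
pen_clip (array([ 443.4, -347.2]), array([283.3,  97.1]), 94.9)
[[0.46536988 0.04772945 0.05      ]] [[ 4.73656852e-01 -3.75415950e-05  5.90000000e-02]] [[0.45554591 0.09372765 0.073     ]] [[0.51385999 0.00153957 0.014     ]
 [0.48990763 0.12761172 0.014     ]
 [0.36220872 0.05758035 0.014     ]
 [0.30752729 0.15931512 0.014     ]]
```

Emit:
send_rows(series=[[[-0.66,-0.8,0],[0,0,0]],[[-0.66,-0.8,0],[0,0,0]]])

```text
clock: 1.8
eef_pos: [0.3268, -0.5316, 0.2605]
tcp_rot: [-2.658, 1.673, 0.001]
force: [0.6, -0.3, 0.2]
opening: 1.0
```

Emit:
send_rows(series=[[[-0.66,-0.8,0],[0,0,0]],[[-0.66,-0.8,0],[0,0,0]]])

```text
clock: 2.05
eef_pos: [0.3625, -0.4543, 0.2608]
tcp_rot: [-2.659, 1.671, 0.001]
force: [-0.0, 0.0, 0.3]
opening: 1.001
```

Emit:
send_rows(series=[[[-0.66,-0.8,0],[0,0,0]],[[-0.66,-0.8,0],[0,0,0]]])

```text
clock: 2.3
eef_pos: [0.3981, -0.3772, 0.2612]
tcp_rot: [-2.661, 1.668, -0.0]
force: [-0.2, -0.4, 0.7]
opening: 1.006
```

Emit:
send_rows(series=[[[-0.33,-0.4,0],[0,0,-0.358]],[[-0.66,-0.8,0],[0,0,-0.358]],[[-0.66,-0.8,0],[0,0,-0.358]],[[-0.66,-0.8,0],[0,0,-0.358]],[[-0.66,-0.8,0],[0,0,-0.358]],[[-0.66,-0.8,0],[0,0,-0.358]],[[-0.66,-0.8,0],[0,0,-0.358]],[[-0.66,-0.8,0],[0,0,-0.358]]])

```text
clock: 3.3
eef_pos: [0.4327, -0.3022, 0.2614]
tcp_rot: [-3.141, -0.002, -0.001]
force: [-0.2, -0.6, -0.1]
opening: 0.998
```

Run:
```python
from h import *
C=cam("wrist");cv2.imwrite("pics/w1.png",C[0][:,:,::-1]);print(C[3],C[2],C[1][0])
for d in robot.masks_of("wrist","pen_clip"): print(d["score"],d["box"],rect(C,d["mask"],.008))
delta([.43,-.31,.26],0)
```

```text
[ 0.43215583 -0.22271497  0.38556687] [[ 9.99998312e-01  1.63379329e-03  8.41247610e-04]
 [ 1.81329819e-03 -9.51565485e-01 -3.07440790e-01]
 [ 2.98207492e-04  3.07441796e-01 -9.51566841e-01]] [339.60049561   0.         316.87836797]
0.75 [282.0, 129.9, 82.8, 113.9] (array([ 436.4, -291.3]), array([124.3,  67.6]), 74.3)
shift [-0.034  0.1    0.016] pose [ 0.4327 -0.302   0.2613] toolx [1.    0.003 0.001] z [ 0.001  0.    -1.   ]
turn [-0.0001 -0.0002  0.0009]
```

View pics/w1.png

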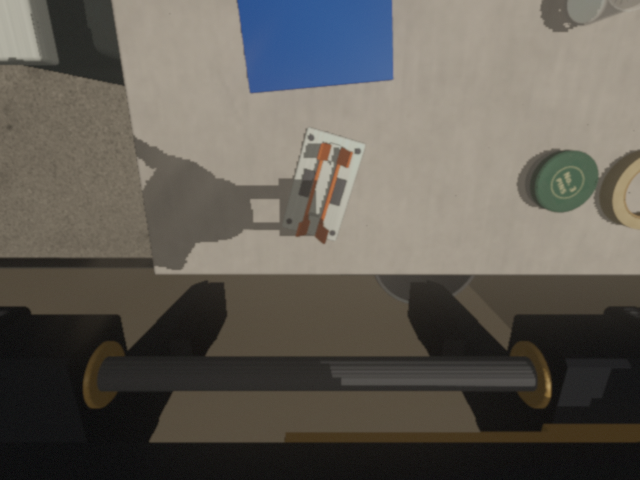

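The wrist view shows the clip at (325,185), turned about -15° from y, with its mouth upward. The mat is at (320,40) and the tin at (567,180).

```bash
cat >> h.py <<'E'
def frame(P,c,yaw):
    """local (x,y,z) -> world for a thing at c=(x,y,z0) with heading yaw"""
    return np.atleast_2d(P)@R.from_euler("z",yaw).as_matrix().T+np.r_[c[:2],c[2] if len(c)>2 else 0]
def draw(C,P,img,col,k=1,o=(0,0)):
    for u in proj(C,P): cv2.circle(img,tuple(int(round((a-b)*k)) for a,b in zip(u,o)),2,col,-1)
E
python3 - <<'E'
from h import *
C=cam("wrist");d=best("wrist","pen_clip");l,t,w,h=map(int,d["box"])
g=C[0][t-8:t+h+8,l-8:l+w+8].astype(int)
m=np.zeros((480,640),np.uint8);sub=(g.min(2)>165);m[t-8:t+h+8,l-8:l+w+8]=sub
print("table grey",np.median(C[0][250,200:280],0), "base",C[0][135,320])
m=cv2.morphologyEx(m,cv2.MORPH_OPEN,np.ones((2,2)));print("base",rect(C,m,.008))
hs=cv2.cvtColor(C[0],cv2.COLOR_RGB2HSV);o=((hs[...,0]<14)&(hs[...,1]>150)&(d["mask"])).astype(np.uint8)
print("orange at z .045",rect(C,o,.045))
v,u=np.nonzero(m);P=ray(C,np.c_[u,v],.008)
c=np.array([.4364,-.2935]);yaw=np.radians(-15.7)
k=5;oo=(l-15,t-15);im=cv2.resize(C[0][oo[1]:oo[1]+145,oo[0]:oo[0]+115],None,fx=k,fy=k)[:,:,::-1].copy()
draw(C,frame([[a*33,b*58,8] for a in(-1,1) for b in(-1,1)]*np.array([.001]),c,yaw),im,(0,255,0),k,oo)
draw(C,frame(np.array([[a*12.5,b,58] for a in(-1,1) for b in(-48,-32,32,48)])*.001,c,yaw),im,(255,0,0),k,oo)
draw(C,frame(np.array([[a*4.5,b,43] for a in(-1,1) for b in(-48,-32,32,48)])*.001,c,yaw),im,(255,255,0),k,oo)
cv2.imwrite("pics/clip1.png",cv2.resize(im,(460,580)))
E
```

```text
table grey [161. 152. 139.] base [186 189 176]
base (array([ 442.7, -278.7]), array([90.7, 62.2]), 74.3)
orange at z .045 (array([ 438.4, -277. ]), array([69.3, 30.4]), 67.4)
```

View pics/clip1.png

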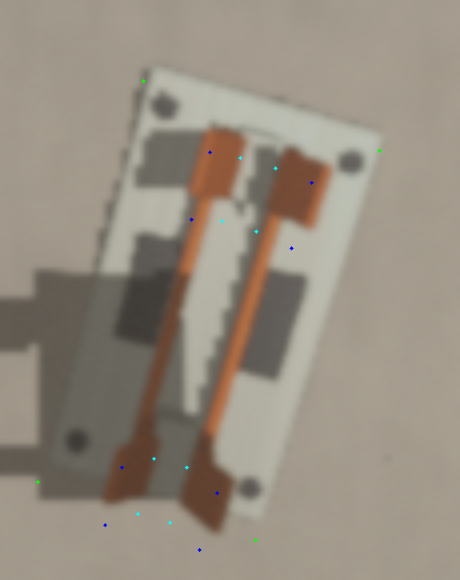

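Run:
```python
from h import *
C=cam("wrist")
q=np.array([[148,68],[382,135],[262,520],[52,458]])/4+[267,114]
P=ray(C,q,.008)[:,:2];print(P,P.mean(0),[np.linalg.norm(P[i]-P[i-1]) for i in range(4)])
yaw=-np.arctan2((P[0]-P[3]+P[1]-P[2])[0],(P[0]-P[3]+P[1]-P[2])[1]);print(np.degrees(yaw))
# orange strip midline, at z=.058 tips / mouth: outer corners of tips in crop
q=np.array([[205,130],[330,165],[105,500],[222,532]])/4+[267,114]
print(ray(C,q,.058)[:,:2],ray(C,q,.058)[:,:2].mean(0))
m=robot.masks_of("wrist","side_mat");print([rect(C,d["mask"],.003) for d in m])
```

```text
[[ 0.41835261 -0.22844369]
 [ 0.48132821 -0.24548902]
 [ 0.45093602 -0.35568195]
 [ 0.38963698 -0.33683331]] [ 0.43506346 -0.29161199] [np.float64(0.1121289364141092), np.float64(0.06524162034421979), np.float64(0.11430733161356228), np.float64(0.06413144893487557)]
-15.131689450604664
[[ 0.43336995 -0.24146491]
 [ 0.46285179 -0.24934538]
 [ 0.40839489 -0.33279692]
 [ 0.4382303  -0.34133827]] [ 0.43571173 -0.29123637]
[(array([ 431.8, -143.7]), array([149.9,  83.3]), 4.1)]
```

Emit:
send_rows(series=[[[0.12,-0.98,0],[0,0,0]],[[0.12,-0.98,0],[0,0,0]]])

```text
clock: 3.85
eef_pos: [0.4419, -0.2214, 0.2612]
tcp_rot: [-3.14, -0.008, -0.001]
force: [-0.2, -0.9, 0.1]
opening: 1.003
```

Emit:
send_rows(series=[[[0.12,-0.98,0],[0,0,0]],[[0.12,-0.98,0],[0,0,0]]])

```text
clock: 4.1
eef_pos: [0.4511, -0.1409, 0.2613]
tcp_rot: [-3.14, -0.012, -0.001]
force: [0.1, -0.0, -0.5]
opening: 0.998
```

Emit:
send_rows(series=[[[0.12,-0.98,0],[0,0,0]],[[0.12,-0.98,0],[0,0,0]]])

```text
clock: 4.35
eef_pos: [0.4603, -0.0603, 0.2617]
tcp_rot: [-3.14, -0.015, -0.002]
force: [0.4, 0.1, 1.4]
opening: 1.003
```

Emit:
send_rows(series=[[[0.12,-0.98,0],[0,0,0]],[[0.12,-0.98,0],[0,0,0]]])

```text
clock: 4.6
eef_pos: [0.4695, 0.0205, 0.2621]
tcp_rot: [-3.14, -0.02, -0.003]
force: [0.5, -0.1, 0.6]
opening: 1.001
```

Emit:
send_rows(series=[[[0.12,-0.98,0],[0,0,-0.061]],[[0.12,-0.98,0],[0,0,-0.061]],[[0.12,-0.98,0],[0,0,-0.061]]])

```text
clock: 4.97
eef_pos: [0.4783, 0.1, 0.2623]
tcp_rot: [-3.124, -0.324, -0.004]
force: [0.6, -1.1, 0.6]
opening: 0.999
```

Run:
```python
from h import *
C=cam("wrist");cv2.imwrite("pics/w2.png",C[0][:,:,::-1]);print(C[3])
for n,z in(("vial_stand",.02),("red_vial",.09),("thread_spool",.07),("black_vial",.079),("marker",.034),("side_mat",.003)):
  for d in robot.masks_of("wrist",n): print(n,round(d["score"],2),d["box"],rect(C,d["mask"],z))
delta([.48,.09,.26],np.radians(11))
```

```text
[0.46118444 0.17763236 0.3865332 ]
vial_stand 0.6 [271.7, 160.2, 77.2, 131.2] (array([479.5,  67.7]), array([155.3,  83.1]), 101.1)
red_vial 0.61 [209.1, 290.9, 104.4, 101.3] (array([444.3, -42.5]), array([116.2, 100. ]), 94.4)
red_vial 0.58 [276.1, 173.8, 35.5, 46.1] (array([453.4, 115.3]), array([36.8, 30.1]), 101.5)
thread_spool 0.77 [276.0, 217.1, 39.0, 46.0] (array([462.4,  68.2]), array([47.3, 36.2]), 99.8)
black_vial 0.95 [283.7, 263.4, 25.9, 42.7] (array([471.3,  26.3]), array([43.9, 22.7]), 92.8)
marker 0.93 [157.9, 111.0, 53.1, 111.2] (array([340.6, 108.8]), array([114. ,  14.1]), 118.2)
marker 0.79 [324.1, 177.0, 9.5, 109.8] (array([497.2,  68.6]), array([122.4,  12.7]), 102.0)
side_mat 0.57 [207.1, 290.2, 107.6, 101.5] (array([ 439.7, -107.6]), array([150.1, 130.2]), 94.8)
side_mat 0.43 [276.3, 216.6, 41.2, 46.4] (array([462.5,  44.9]), array([59.2, 44.5]), 101.7)
side_mat 0.29 [282.6, 264.9, 25.4, 41.4] (array([473.6, -11.4]), array([54.2, 28.9]), 97.9)
shift [0.003 0.104 0.028] pose [0.4781 0.0981 0.2623] toolx [0.98  0.201 0.003] z [ 0.002  0.002 -1.   ]
turn [-0.0004 -0.0008  0.0034]
```

View pics/w2.png

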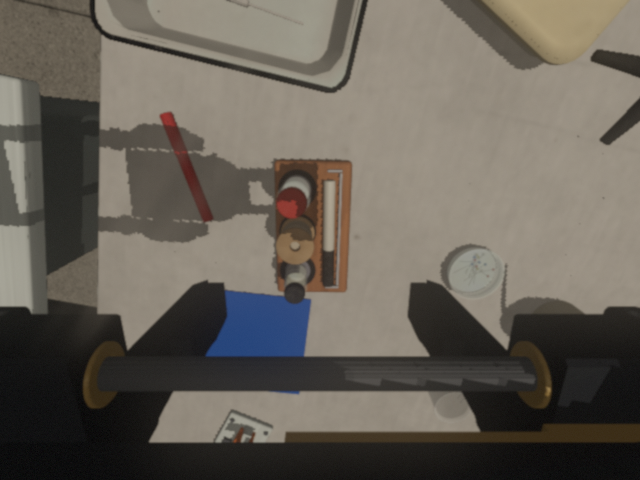

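Wrist view: the stand is at (312,226), with the red cap at (291,203), the spool top at (295,245), the black cap at (294,292) and the pen at (330,235). The red look-alike is at (187,165), left of the stand. Candidates for the pen are the stand pen (330,235) and the red one (187,165), and I choose the stand pen. Now a close crop with the model overlaid.

Run:
```python
from h import *
C=cam("wrist")
q=[[291,203],[295,245],[294,292]]
W=[ray(C,[a],z)[0] for a,z in zip(q,(.093,.07,.079))]
c=np.array([.4795,.0677,0]);yaw=np.radians(11.2);Ri=R.from_euler("z",-yaw).as_matrix()
for w in W: print(w,(Ri@(w-c))*1000)
k=4;o=(260,145);im=cv2.resize(C[0][145:310,260:365],None,fx=k,fy=k)[:,:,::-1].copy()
th=np.linspace(0,2*np.pi,13)[:-1]
draw(C,frame([[a*.042,b*.078,.02] for a in(-1,1) for b in(-1,1)],c,yaw),im,(0,255,0),k,o)
draw(C,frame([[.018+a*.007,b*.061,.034] for a in(-1,1) for b in(-1,0,1)],c,yaw),im,(255,0,0),k,o)
for y,r,z in((.048,.014,.093),(0,.019,.07),(-.048,.011,.079)):
    draw(C,frame(np.c_[-.017+r*np.cos(th),y+r*np.sin(th),0*th+z],c,yaw),im,(255,255,0),k,o)
cv2.imwrite("pics/stand1.png",cv2.resize(im,(382,600)))
m=robot.masks_of("scene","side_mat")
```

```text
[0.45276861 0.10751545 0.093     ] [-18.48877029  44.24932346  93.        ]
[0.46353528 0.06128464 0.07      ] [-16.90675694  -3.19228081  70.        ]
[0.47162554 0.01501474 0.079     ] [-17.95777743 -50.15238806  79.        ]
```

View pics/stand1.png

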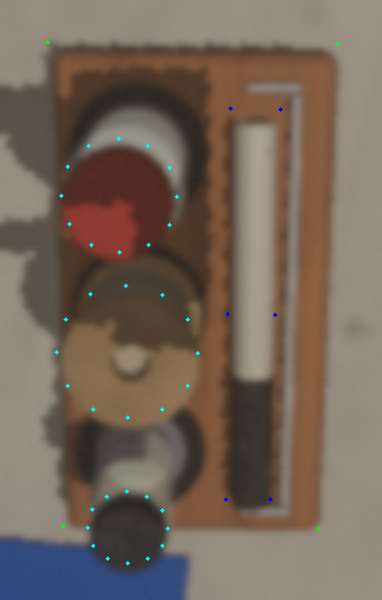

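The crop matches the model to within about 2 mm (stand corners at (55,52) and (318,528), pen from (255,120) to (250,508)). I shift the stand by about -1.8 mm in y, and the choice of pen is confirmed. Next I go over the black vial.

Run:
```python
from h import *
delta([.4729,.0156,.145],np.radians(11.2))
```

```text
shift [-0.276  1.002  1.464] pose [0.4781 0.0983 0.2623] toolx [0.979 0.202 0.003] z [ 0.002  0.002 -1.   ]
turn [-0.0004 -0.0008  0.0024]
```

Emit:
send_rows(series=[[[-0.138,0.5,0.73],[0,0,0.0024]],[[-0.138,0.5,0.73],[0,0,0.0024]]], gripper=0.36)

```text
clock: 5.68
eef_pos: [0.4727, 0.0555, 0.2005]
tcp_rot: [-3.126, -0.303, 0.007]
force: [0.2, -0.7, -0.4]
opening: 0.794
```

Emit:
send_rows(series=[[[-0.138,0.5,0.73],[0,0,0]],[[-0.138,0.5,0.73],[0,0,0]],[[-0.138,0.5,0.73],[0,0,0]]])

```text
clock: 6.05
eef_pos: [0.4695, 0.0143, 0.1424]
tcp_rot: [-3.125, -0.3, 0.007]
force: [-0.4, 0.9, 1.2]
opening: 0.683
```

Run:
```python
from h import *
delta([.4729,.0156,.064],np.radians(11.2))
```

```text
shift [ 0.049 -0.005  0.98 ] pose [0.4695 0.0143 0.1424] toolx [ 0.982  0.19  -0.004] z [-0.005  0.002 -1.   ]
turn [-0.0008  0.0014 -0.0012]
```

Emit:
send_rows(series=[[[0.049,-0.005,0.4],[-0.0008,0.0014,-0.0012]],[[0.049,-0.005,0.75],[-0.0008,0.0014,-0.0012]],[[0.049,-0.005,0.98],[-0.0008,0.0014,-0.0012]],[[0.049,-0.005,0.98],[-0.0008,0.0014,-0.0012]]])

```text
clock: 6.55
eef_pos: [0.4737, 0.0165, 0.0646]
tcp_rot: [-3.126, -0.307, -0.0]
force: [0.3, 0.5, 0.5]
opening: 0.677
```

Emit:
send_rows(series=[[[0,0,0],[0,0,0]],[[0,0,0],[0,0,0]],[[0,0,0],[0,0,0]],[[0,0,0],[0,0,0]],[[0,0,0],[0,0,0]],[[0,0,0],[0,0,0]]], gripper=-1, squeeze=12)

```text
clock: 7.3
eef_pos: [0.4741, 0.0165, 0.0652]
tcp_rot: [-3.126, -0.307, -0.002]
force: [-1.1, -0.3, 5.9]
opening: 0.276
```

Emit:
send_rows(series=[[[0,0,-0.3],[0,0,0]],[[0,0,-0.7],[0,0,0]],[[0,0,-1],[0,0,0]],[[0,0,-1],[0,0,0]]])

```text
clock: 7.8
eef_pos: [0.4754, 0.0164, 0.1467]
tcp_rot: [3.126, 0.307, 0.008]
force: [0.8, -0.6, -0.7]
opening: 0.277
```

Emit:
send_rows(series=[[[-0.3,0.45,0],[0,0,0]],[[-0.669,0.956,0],[0,0,0]],[[-0.669,0.956,0],[0,0,0]]])

```text
clock: 8.18
eef_pos: [0.4354, -0.0707, 0.1445]
tcp_rot: [-3.127, -0.301, -0.003]
force: [-0.1, 0.3, 0.0]
opening: 0.277
```

Emit:
send_rows(series=[[[-0.4,0.55,0],[0,0,0]],[[-0.669,0.956,0],[0,0,0]],[[-0.669,0.956,0],[0,0,0]],[[-0.669,0.956,0],[0,0,0]]])

```text
clock: 8.68
eef_pos: [0.3975, -0.1551, 0.1436]
tcp_rot: [-3.125, -0.3, -0.002]
force: [-0.5, -0.4, -1.0]
opening: 0.277
```

Run:
```python
from h import *
delta([.397,-.153,.0495],np.radians(11.2))
```

```text
shift [-0.003 -0.024  1.176] pose [ 0.3975 -0.1551  0.1436] toolx [0.982 0.19  0.001] z [ 0.001  0.002 -1.   ]
turn [-0.0006 -0.0004 -0.0013]
```

Emit:
send_rows(series=[[[0,-0.02,0.5],[-0.0006,-0.0004,0]],[[0,-0.02,0.98],[-0.0006,-0.0004,0]],[[0,-0.02,0.98],[-0.0006,-0.0004,0]]])

```text
clock: 9.05
eef_pos: [0.3949, -0.1507, 0.0623]
tcp_rot: [-3.123, -0.303, 0.011]
force: [0.5, 1.1, -0.4]
opening: 0.278
```

Emit:
send_rows(series=[[[0,0,0.1],[0,0,0]],[[0,0,0.2],[0,0,0]],[[0,0,0.2],[0,0,0]],[[0,0,0.2],[0,0,0]]])

```text
clock: 9.55
eef_pos: [0.3954, -0.1509, 0.0468]
tcp_rot: [-3.124, -0.303, 0.008]
force: [0.3, -0.1, -0.8]
opening: 0.275
```

Emit:
send_rows(series=[[[0,0,0.01],[0,0,0]],[[0,0,0.01],[0,0,0]],[[0,0,0.01],[0,0,0]]])

```text
clock: 9.93
eef_pos: [0.3955, -0.151, 0.0467]
tcp_rot: [-3.124, -0.302, 0.008]
force: [-2.5, 1.6, 5.5]
opening: 0.275
```

Run:
```python
from h import *
C=cam("side");P=proj(C,[[.395,-.151,.03]])[0].astype(int);print(P)
k=8;im=cv2.resize(C[0][P[1]-35:P[1]+35,P[0]-45:P[0]+45],None,fx=k,fy=k)[:,:,::-1];cv2.imwrite("pics/b1.png",im)
print(robot.observe()["eef_pos"],robot.observe()["force"])
```

```text
[395 244]
[ 0.39549122 -0.15101564  0.04668827] [-2.81537095  0.13719689  6.15186448]
```

View pics/b1.png

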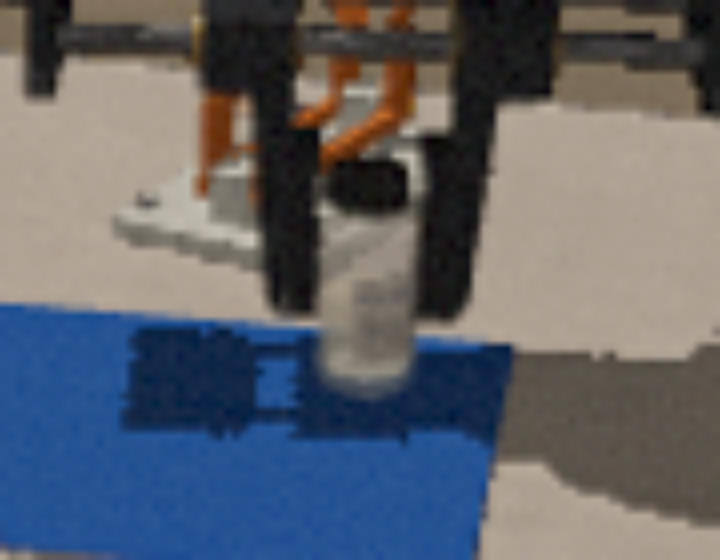

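The crop shows the black vial upright between the fingers, its base at (365,385) resting on the mat, with a contact force of 6 N. I release it and go to the spool.

Emit:
send_rows(series=[[[0,0,0],[0,0,0]],[[0,0,0],[0,0,0]],[[0,0,0],[0,0,0]],[[0,0,0],[0,0,0]]], gripper=0.36)

```text
clock: 10.48
eef_pos: [0.3954, -0.151, 0.0466]
tcp_rot: [-3.124, -0.302, 0.008]
force: [-0.3, 0.4, -1.0]
opening: 0.675
```

Emit:
send_rows(series=[[[0,0,-0.4],[0,0,0]],[[0,0,-0.98],[0,0,0]],[[0,0,-0.98],[0,0,0]]])

```text
clock: 10.85
eef_pos: [0.3989, -0.1525, 0.1287]
tcp_rot: [3.126, 0.303, 0.003]
force: [0.4, -0.3, -0.1]
opening: 0.683
```

Emit:
send_rows(series=[[[0.447,-0.821,-0.09],[0,0,0]],[[0.447,-0.821,-0.09],[0,0,0]]])

```text
clock: 11.1
eef_pos: [0.4216, -0.0794, 0.1355]
tcp_rot: [3.126, 0.306, 0.003]
force: [-0.2, 0.8, -1.4]
opening: 0.683
```

Emit:
send_rows(series=[[[0.447,-0.821,-0.09],[0,0,0]],[[0.447,-0.821,-0.09],[0,0,0]]])

```text
clock: 11.35
eef_pos: [0.444, -0.006, 0.1421]
tcp_rot: [-3.126, -0.312, -0.001]
force: [-0.3, -0.1, 0.3]
opening: 0.684
```

Emit:
send_rows(series=[[[0.447,-0.821,-0.09],[0,0,0]],[[0.447,-0.821,-0.09],[0,0,0]],[[0.447,-0.821,-0.09],[0,0,0]]])

```text
clock: 11.72
eef_pos: [0.4656, 0.0652, 0.1485]
tcp_rot: [3.125, 0.315, -0.001]
force: [0.6, -0.7, -0.2]
opening: 0.679
```

Run:
```python
from h import *
delta([.4636,.0627,.064],np.radians(11.2))
```

```text
shift [-0.03   0.025  1.057] pose [0.4656 0.0652 0.1485] toolx [ 0.98   0.2   -0.001] z [-0.001 -0.001 -1.   ]
turn [0.0002 0.0003 0.0018]
```

Emit:
send_rows(series=[[[-0.03,0.025,0.3],[0,0,0.0018]],[[-0.03,0.025,0.6],[0,0,0.0018]],[[-0.03,0.025,0.85],[0,0,0.0018]],[[-0.03,0.025,0.85],[0,0,0.0018]]])

```text
clock: 12.22
eef_pos: [0.461, 0.0608, 0.0784]
tcp_rot: [3.126, 0.304, -0.01]
force: [-0.8, 0.6, 0.3]
opening: 0.679
```

Emit:
send_rows(series=[[[0,0,0.1],[0,0,0]],[[0,0,0.19],[0,0,0]],[[0,0,0.19],[0,0,0]]])

```text
clock: 12.6
eef_pos: [0.4605, 0.0606, 0.0628]
tcp_rot: [3.126, 0.304, -0.011]
force: [0.8, 0.3, -0.4]
opening: 0.678
```

Emit:
send_rows(series=[[[0,0,0],[0,0,0]],[[0,0,0],[0,0,0]],[[0,0,0],[0,0,0]],[[0,0,0],[0,0,0]],[[0,0,0],[0,0,0]]], gripper=-1, squeeze=12)

```text
clock: 13.22
eef_pos: [0.461, 0.0607, 0.0632]
tcp_rot: [3.126, 0.304, -0.01]
force: [0.9, 0.2, 2.2]
opening: 0.419
```

Emit:
send_rows(series=[[[0,0,-0.3],[0,0,0]],[[0,0,-0.7],[0,0,0]],[[0,0,-1],[0,0,0]],[[0,0,-1],[0,0,0]]])

```text
clock: 13.72
eef_pos: [0.4629, 0.0609, 0.1449]
tcp_rot: [3.125, 0.304, -0.004]
force: [-0.6, -0.3, -0.5]
opening: 0.424
```

Emit:
send_rows(series=[[[-0.05,0.4,0],[0,0,0]],[[-0.09,0.823,0],[0,0,0]],[[-0.09,0.823,0],[0,0,0]]])

```text
clock: 14.1
eef_pos: [0.4676, -0.0063, 0.1434]
tcp_rot: [3.126, 0.3, -0.008]
force: [0.6, -0.5, -0.1]
opening: 0.423
```

Emit:
send_rows(series=[[[-0.09,0.823,0],[0,0,0]],[[-0.09,0.823,0],[0,0,0]]])

```text
clock: 14.35
eef_pos: [0.4725, -0.074, 0.1424]
tcp_rot: [3.127, 0.294, -0.01]
force: [-1.1, 0.7, 0.1]
opening: 0.422
```

Emit:
send_rows(series=[[[-0.05,0.5,0],[0,0,0]],[[-0.09,0.823,0],[0,0,0]],[[-0.09,0.823,0],[0,0,0]],[[-0.09,0.823,0],[0,0,0]]])

```text
clock: 14.85
eef_pos: [0.4772, -0.1385, 0.1417]
tcp_rot: [-3.127, -0.295, 0.012]
force: [0.1, 0.6, -1.0]
opening: 0.422
```

Run:
```python
from h import *
delta([.4793,-.1373,.048],np.radians(11.2))
```

```text
shift [ 0.037 -0.009  1.171] pose [ 0.4772 -0.1385  0.1417] toolx [ 0.982  0.187 -0.008] z [-0.008 -0.    -1.   ]
turn [-0.0004  0.0024 -0.0024]
```

Emit:
send_rows(series=[[[0.037,-0.009,0.5],[-0.0004,0.0024,-0.0024]],[[0.037,-0.009,0.98],[-0.0004,0.0024,-0.0024]],[[0.037,-0.009,0.98],[-0.0004,0.0024,-0.0024]]])

```text
clock: 15.22
eef_pos: [0.4761, -0.1348, 0.0602]
tcp_rot: [-3.123, -0.308, 0.011]
force: [-1.4, -0.1, -0.8]
opening: 0.424
```

Emit:
send_rows(series=[[[0,0,0.1],[0,0,0]],[[0,0,0.17],[0,0,0]],[[0,0,0.17],[0,0,0]],[[0,0,0.17],[0,0,0]]])

```text
clock: 15.72
eef_pos: [0.4765, -0.135, 0.0473]
tcp_rot: [-3.123, -0.308, 0.01]
force: [-0.1, -0.3, 0.2]
opening: 0.42
```

Emit:
send_rows(series=[[[0,0,0.02],[0,0,0]],[[0,0,0.02],[0,0,0]],[[0,0,0.02],[0,0,0]]])

```text
clock: 16.1
eef_pos: [0.4771, -0.1352, 0.0462]
tcp_rot: [-3.124, -0.308, 0.008]
force: [-0.3, 0.9, 2.5]
opening: 0.426
```

Emit:
send_rows(series=[[[0,0,0],[0,0,0]],[[0,0,0],[0,0,0]],[[0,0,0],[0,0,0]],[[0,0,0],[0,0,0]]], gripper=0.36)

```text
clock: 16.6
eef_pos: [0.477, -0.1351, 0.046]
tcp_rot: [-3.124, -0.308, 0.008]
force: [-0.4, 0.6, 0.2]
opening: 0.677
```

Emit:
send_rows(series=[[[0,0,-0.4],[0,0,0]],[[0,0,-0.98],[0,0,0]],[[0,0,-0.98],[0,0,0]]])

```text
clock: 16.98
eef_pos: [0.4805, -0.1364, 0.1284]
tcp_rot: [3.126, 0.308, 0.004]
force: [0.7, -0.1, -0.3]
opening: 0.682
```

Emit:
send_rows(series=[[[0.076,-0.764,-0.09],[0,0,0]],[[0.076,-0.764,-0.09],[0,0,0]]])

```text
clock: 17.23
eef_pos: [0.4738, -0.0727, 0.1351]
tcp_rot: [-3.126, -0.314, -0.003]
force: [-0.3, -0.8, -0.9]
opening: 0.684
```

Emit:
send_rows(series=[[[0.076,-0.764,-0.09],[0,0,0]],[[0.076,-0.764,-0.09],[0,0,0]]])

```text
clock: 17.48
eef_pos: [0.4667, -0.0097, 0.1414]
tcp_rot: [-3.124, -0.32, -0.0]
force: [0.4, -0.9, -0.2]
opening: 0.68
```

Emit:
send_rows(series=[[[0.076,-0.764,-0.09],[0,0,0]],[[0.076,-0.764,-0.09],[0,0,0]]])

```text
clock: 17.73
eef_pos: [0.4599, 0.0528, 0.1482]
tcp_rot: [-3.124, -0.326, 0.001]
force: [-0.1, 0.6, 0.5]
opening: 0.681
```

Emit:
send_rows(series=[[[0.076,-0.764,-0.05],[0,0,0]],[[0.076,-0.764,-0.05],[0,0,0]],[[0.076,-0.764,-0.05],[0,0,0]],[[0.076,-0.764,-0.05],[0,0,0]]])

```text
clock: 18.23
eef_pos: [0.4534, 0.1122, 0.1517]
tcp_rot: [-3.125, -0.324, 0.002]
force: [0.0, -0.7, 0.3]
opening: 0.676
```

Run:
```python
from h import *
delta([.4543,.1098,.064],np.radians(11.2))
C=cam("wrist");cv2.imwrite("pics/w3.png",C[0][:,:,::-1])
```

```text
shift [0.007 0.032 1.096] pose [0.4534 0.1122 0.1517] toolx [ 0.979  0.205 -0.001] z [-0.001  0.    -1.   ]
turn [-0.0001  0.0004  0.0035]
```

View pics/w3.png

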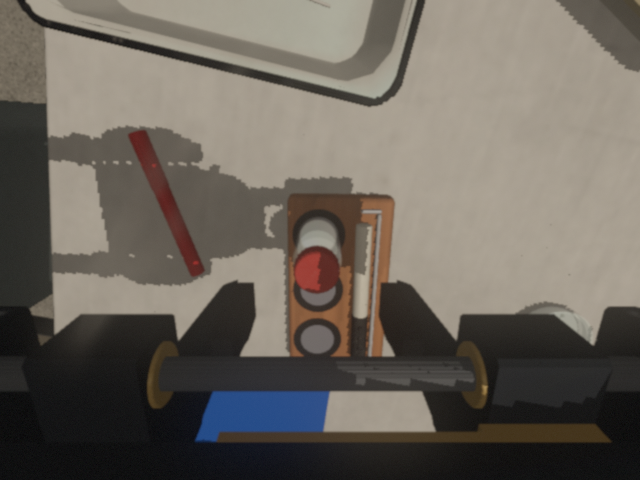

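The wrist view shows the red vial with its cap at (317,270). The spool and black discs are free at (318,290) and (317,340), and the pen is undisturbed at (361,285).

Run:
```python
from h import *
C=cam("wrist")
print(ray(C,[[317,340]],.02),ray(C,[[317,270]],.093),ray(C,[[361.5,225]],.034))
```

```text
[[0.47339583 0.01386525 0.02      ]] [[0.45312366 0.11096976 0.093     ]] [[0.4832629  0.12778806 0.034     ]]
```

Emit:
send_rows(series=[[[0.007,0.032,0.3],[0,0,0.0035]],[[0.007,0.032,0.6],[0,0,0.0035]],[[0.007,0.032,0.85],[0,0,0.0035]],[[0.007,0.032,0.85],[0,0,0.0035]]])

```text
clock: 18.82
eef_pos: [0.453, 0.109, 0.0823]
tcp_rot: [-3.127, -0.304, 0.008]
force: [-0.8, -0.3, 0.2]
opening: 0.678
```

Emit:
send_rows(series=[[[0.02,0,0.1],[0,0,0]],[[0.02,0,0.2],[0,0,0]],[[0.02,0,0.2],[0,0,0]]])

```text
clock: 19.2
eef_pos: [0.4541, 0.1092, 0.0659]
tcp_rot: [3.127, 0.304, -0.009]
force: [-0.1, 0.3, -0.1]
opening: 0.676
```

Emit:
send_rows(series=[[[0,0,0],[0,0,0]],[[0,0,0],[0,0,0]],[[0,0,0],[0,0,0]],[[0,0,0],[0,0,0]],[[0,0,0],[0,0,0]]], gripper=-1, squeeze=12)

```text
clock: 19.82
eef_pos: [0.4543, 0.1092, 0.0661]
tcp_rot: [3.127, 0.304, -0.008]
force: [0.5, -0.1, 2.2]
opening: 0.356
```

Emit:
send_rows(series=[[[0,0,-0.3],[0,0,0]],[[0,0,-0.7],[0,0,0]],[[0,0,-1],[0,0,0]],[[0,0,-1],[0,0,0]]])

```text
clock: 20.32
eef_pos: [0.4563, 0.1096, 0.148]
tcp_rot: [-3.126, -0.304, 0.001]
force: [-0.1, -0.1, -0.8]
opening: 0.358
```

Emit:
send_rows(series=[[[-0.14,0.35,0],[0,0,0]],[[-0.28,0.686,0],[0,0,0]],[[-0.28,0.686,0],[0,0,0]]])

```text
clock: 20.7
eef_pos: [0.4435, 0.0503, 0.1463]
tcp_rot: [-3.127, -0.3, 0.006]
force: [-0.6, -0.7, -0.7]
opening: 0.353
```

Emit:
send_rows(series=[[[-0.28,0.686,0],[0,0,0]],[[-0.28,0.686,0],[0,0,0]]])

```text
clock: 20.95
eef_pos: [0.4308, -0.0096, 0.1451]
tcp_rot: [-3.127, -0.294, 0.009]
force: [0.8, -0.5, -0.4]
opening: 0.358
```

Emit:
send_rows(series=[[[-0.14,0.4,0],[0,0,0]],[[-0.28,0.686,0],[0,0,0]],[[-0.28,0.686,0],[0,0,0]],[[-0.28,0.686,0],[0,0,0]]])

```text
clock: 21.45
eef_pos: [0.4192, -0.0666, 0.1448]
tcp_rot: [-3.127, -0.294, 0.009]
force: [1.1, 0.7, -0.3]
opening: 0.354
```

Run:
```python
from h import *
delta([.4222,-.0649,.051],np.radians(11.2))
```

```text
shift [ 0.048 -0.012  1.172] pose [ 0.4192 -0.0666  0.1448] toolx [ 0.982  0.186 -0.006] z [-0.006  0.001 -1.   ]
turn [-0.0006  0.0019 -0.0026]
```

Emit:
send_rows(series=[[[0.048,-0.012,0.5],[-0.0006,0.0019,-0.0026]],[[0.048,-0.012,0.95],[-0.0006,0.0019,-0.0026]],[[0.048,-0.012,0.95],[-0.0006,0.0019,-0.0026]]])

```text
clock: 21.82
eef_pos: [0.4197, -0.0631, 0.0662]
tcp_rot: [-3.124, -0.309, 0.01]
force: [0.2, 0.2, -0.5]
opening: 0.353
```

Emit:
send_rows(series=[[[0,0,0.1],[0,0,0]],[[0,0,0.19],[0,0,0]],[[0,0,0.19],[0,0,0]],[[0,0,0.19],[0,0,0]]])

```text
clock: 22.32
eef_pos: [0.4201, -0.0633, 0.0515]
tcp_rot: [-3.124, -0.308, 0.009]
force: [0.0, -0.0, -0.4]
opening: 0.357
```

Emit:
send_rows(series=[[[0,0,0.02],[0,0,0]],[[0,0,0.02],[0,0,0]],[[0,0,0.02],[0,0,0]]])

```text
clock: 22.7
eef_pos: [0.4201, -0.0633, 0.05]
tcp_rot: [-3.124, -0.308, 0.008]
force: [-0.1, 0.3, -0.7]
opening: 0.356
```

Emit:
send_rows(series=[[[0,0,0.02],[0,0,0]],[[0,0,0.02],[0,0,0]],[[0,0,0.02],[0,0,0]]])

```text
clock: 23.08
eef_pos: [0.4206, -0.0635, 0.049]
tcp_rot: [-3.125, -0.308, 0.008]
force: [-1.5, 0.2, 5.8]
opening: 0.357
```

Emit:
send_rows(series=[[[0,0,0],[0,0,0]],[[0,0,0],[0,0,0]],[[0,0,0],[0,0,0]],[[0,0,0],[0,0,0]]], gripper=0.36)

```text
clock: 23.58
eef_pos: [0.4205, -0.0634, 0.0489]
tcp_rot: [-3.125, -0.308, 0.008]
force: [-0.3, -0.5, 0.0]
opening: 0.682
```

Emit:
send_rows(series=[[[0,0,-0.4],[0,0,0]],[[0,0,-0.98],[0,0,0]],[[0,0,-0.98],[0,0,0]]])

```text
clock: 23.95
eef_pos: [0.4241, -0.0642, 0.131]
tcp_rot: [3.126, 0.308, 0.004]
force: [0.0, -0.2, 0.2]
opening: 0.682
```

Emit:
send_rows(series=[[[0.467,-0.687,-0.13],[0,0,0]],[[0.467,-0.687,-0.13],[0,0,0]]])

```text
clock: 24.2
eef_pos: [0.4511, -0.0009, 0.1417]
tcp_rot: [3.126, 0.313, 0.007]
force: [-0.0, -0.7, 0.2]
opening: 0.681
```

Emit:
send_rows(series=[[[0.467,-0.687,-0.13],[0,0,0]],[[0.467,-0.687,-0.13],[0,0,0]]])

```text
clock: 24.45
eef_pos: [0.4775, 0.0622, 0.1519]
tcp_rot: [-3.125, -0.319, -0.007]
force: [0.6, -0.0, -0.2]
opening: 0.68
```

Emit:
send_rows(series=[[[0.467,-0.687,-0.13],[0,0,0]],[[0.467,-0.687,-0.13],[0,0,0]],[[0.467,-0.687,-0.13],[0,0,0]],[[0.467,-0.687,-0.13],[0,0,0]]])

```text
clock: 24.95
eef_pos: [0.5017, 0.122, 0.1613]
tcp_rot: [3.125, 0.317, 0.003]
force: [0.1, 0.3, -0.4]
opening: 0.679
```

Run:
```python
from h import *
C=cam("wrist");cv2.imwrite("pics/w4.png",C[0][:,:,::-1])
for d in robot.masks_of("wrist","marker"): print(round(d["score"],2),d["box"],rect(C,d["mask"],.034),rect(C,d["mask"],.027))
for d in robot.masks_of("wrist","vial_stand"): print("stand",round(d["score"],2),d["box"],rect(C,d["mask"],.02))
delta([.4986,.0684,.09],np.radians(11.2))
```

```text
0.93 [68.5, 126.4, 83.9, 147.3] (array([346.5, 112.6]), array([112.5,  14.9]), 118.0) (array([342.7, 110.2]), array([115.6,  15.3]), 118.0)
0.62 [292.9, 216.2, 17.2, 140.5] (array([498.2,  69.7]), array([122.8,  14.4]), 101.1) (array([498.6,  66.1]), array([126.2,  14.8]), 101.1)
stand 0.85 [228.5, 194.4, 100.1, 159.4] (array([479.9,  69.7]), array([153.6,  82.9]), 101.5)
shift [-0.184  0.651  0.9  ] pose [0.5023 0.1224 0.162 ] toolx [0.98  0.2   0.004] z [ 0.004  0.    -1.   ]
turn [ 0.0002 -0.0011  0.002 ]
```

View pics/w4.png

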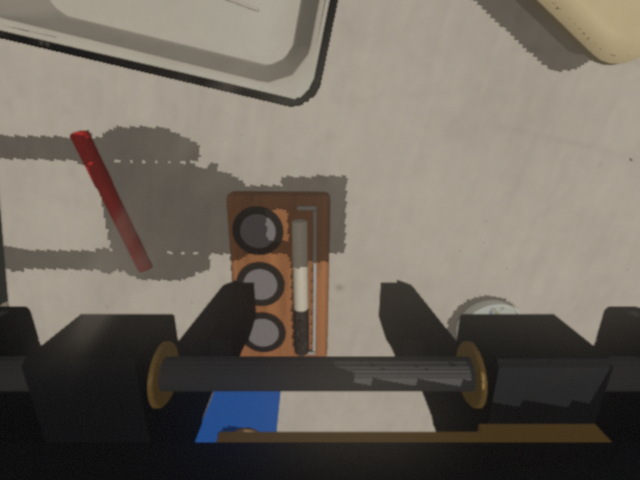

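Wrist view: all three discs are empty, at (258,230), (262,284) and (265,332). The pen is at (301,287), and its mask measures 123 x 14 mm, as it should. Now I grasp the pen.

Emit:
send_rows(series=[[[-0.09,0.33,0.45],[0,0,0]],[[-0.184,0.645,0.9],[0.0002,-0.0011,0.002]],[[-0.184,0.645,0.9],[0.0002,-0.0011,0.002]],[[-0.184,0.645,0.9],[0.0002,-0.0011,0.002]]], gripper=-0.09)

```text
clock: 25.6
eef_pos: [0.4991, 0.0688, 0.0908]
tcp_rot: [-3.126, -0.305, -0.002]
force: [-0.3, 1.2, -0.0]
opening: 0.453
```

Run:
```python
from h import *
delta([.4984,.069,.0475],np.radians(11.1))
```

```text
shift [-0.009 -0.004  0.541] pose [0.4991 0.0688 0.0908] toolx [0.981 0.193 0.001] z [ 0.001  0.001 -1.   ]
turn [-0.0001 -0.0004  0.0002]
```

Emit:
send_rows(series=[[[-0.009,-0.004,0.25],[0,-0.0004,0]],[[-0.009,-0.004,0.4],[0,-0.0004,0]],[[-0.009,-0.004,0.5],[0,-0.0004,0]],[[-0.009,-0.004,0.5],[0,-0.0004,0]],[[-0.009,-0.004,0.5],[0,-0.0004,0]]])

```text
clock: 26.22
eef_pos: [0.4988, 0.0692, 0.0512]
tcp_rot: [-3.126, -0.305, -0.001]
force: [0.5, 0.1, 0.1]
opening: 0.456
```

Emit:
send_rows(series=[[[0,0,0.045],[0,0,0]],[[0,0,0.045],[0,0,0]],[[0,0,0.045],[0,0,0]]])

```text
clock: 26.6
eef_pos: [0.4989, 0.0692, 0.0477]
tcp_rot: [-3.126, -0.305, -0.001]
force: [-0.3, 0.2, 0.1]
opening: 0.456
```

Emit:
send_rows(series=[[[0,0,0],[0,0,0]],[[0,0,0],[0,0,0]],[[0,0,0],[0,0,0]],[[0,0,0],[0,0,0]],[[0,0,0],[0,0,0]],[[0,0,0],[0,0,0]]], gripper=-1, squeeze=30)

```text
clock: 27.35
eef_pos: [0.4989, 0.0692, 0.0477]
tcp_rot: [-3.126, -0.305, -0.001]
force: [-0.1, -0.3, -0.1]
opening: 0.146
```

Run:
```python
from h import *
s=robot.observe();print(s["eef_pos"],s["force"],s["opening"])
```

```text
[0.49889288 0.06917194 0.04774752] [-0.0838781  -0.31838925 -0.09579682] 0.1455563180676257
```

The pen is held (12.8 mm, close to its 14 mm width). I lift it and carry it over to the clip.

Emit:
send_rows(series=[[[0,0,-0.3],[0,0,0]],[[0,0,-0.7],[0,0,0]],[[0,0,-1],[0,0,0]],[[0,0,-1],[0,0,0]]])

```text
clock: 27.85
eef_pos: [0.5006, 0.0693, 0.1298]
tcp_rot: [-3.126, -0.305, -0.009]
force: [-0.2, 0.0, -0.4]
opening: 0.148
```

Emit:
send_rows(series=[[[-0.15,0.45,-0.1],[0,0,0]],[[-0.331,0.854,-0.25],[0,0,0]],[[-0.331,0.854,-0.25],[0,0,0]]])

```text
clock: 28.22
eef_pos: [0.4871, -0.0043, 0.149]
tcp_rot: [-3.127, -0.301, -0.008]
force: [-0.2, -0.1, 0.4]
opening: 0.146
```

Emit:
send_rows(series=[[[-0.331,0.854,0],[0,0,0]],[[-0.331,0.854,0],[0,0,0]]])

```text
clock: 28.48
eef_pos: [0.4731, -0.0776, 0.1474]
tcp_rot: [-3.127, -0.297, -0.005]
force: [0.5, -0.6, -0.4]
opening: 0.15
```

Emit:
send_rows(series=[[[-0.331,0.854,0],[0,0,0]],[[-0.331,0.854,0],[0,0,0]]])

```text
clock: 28.72
eef_pos: [0.4593, -0.1511, 0.1463]
tcp_rot: [-3.127, -0.292, -0.003]
force: [-0.1, 0.7, -0.7]
opening: 0.15
```

Emit:
send_rows(series=[[[-0.15,0.4,0],[0,0,0.05]],[[-0.331,0.854,0],[0,0,0.1]],[[-0.331,0.854,0],[0,0,0.1467]],[[-0.331,0.854,0],[0,0,0.1467]],[[-0.331,0.854,0],[0,0,0.1467]]])

```text
clock: 29.35
eef_pos: [0.4461, -0.222, 0.1456]
tcp_rot: [-3.111, 0.424, -0.001]
force: [-0.0, 0.7, -0.3]
opening: 0.146
```

Run:
```python
from h import *
C=cam("wrist")
cv2.imwrite("pics/w5.png",C[0][:,:,::-1])
for d in robot.masks_of("wrist","pen_clip"): print(round(d["score"],2),d["box"],rect(C,d["mask"],.008))
delta([.4354,-.2914,.12],np.radians(-15.2))
```

```text
0.74 [292.5, 236.5, 78.1, 119.7] (array([ 437.9, -285.3]), array([113.3,  65. ]), 73.1)
shift [0.103 0.87  0.322] pose [ 0.4461 -0.2222  0.1459] toolx [ 0.963 -0.268  0.001] z [ 0.001  0.002 -1.   ]
turn [-0.0006 -0.0003 -0.002 ]
```

View pics/w5.png

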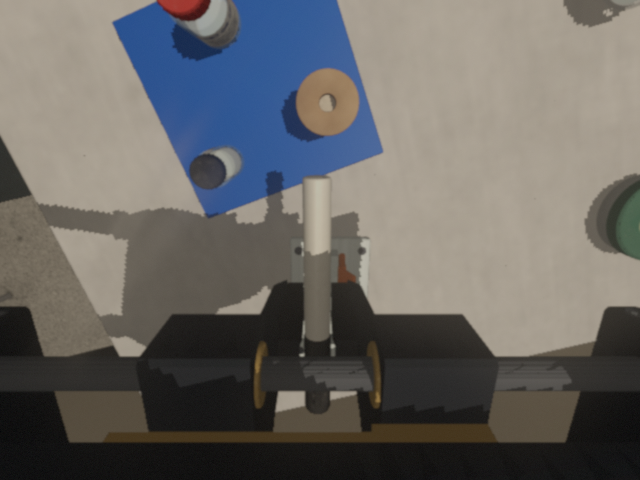

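Wrist view: all three stand upright on the mat, the black vial at (215,168), the spool at (327,102) and the red vial at (205,20). The pen is held straight from (317,178) to (317,412). The clip's near edge shows at (291..370,239). Now I check the clip and pen numbers.

Run:
```python
from h import *
C=cam("wrist");s=robot.observe()
e=ray(C,[[291.5,238],[369.5,239]],.008);print("edge",e[:,:2],np.linalg.norm(e[1]-e[0]))
d=e[1]-e[0];yaw=np.arctan2(d[1],d[0]);n=np.array([np.sin(yaw),-np.cos(yaw)])
print("clip",e.mean(0)[:2]+n*.058,np.degrees(yaw))
p=ray(C,[[317,178],[317,412]],s["eef_pos"][2]-.0137);print("pen",p.mean(0),np.linalg.norm(p[1]-p[0]),np.degrees(np.arctan2(*(p[0]-p[1])[[1,0]]))-90,s["eef_pos"])
```

```text
edge [[ 0.42389653 -0.22417342]
 [ 0.48483782 -0.242031  ]] 0.06350380599018195
clip [ 0.43805728 -0.28876178] -16.33213575927797
pen [ 0.44568862 -0.22291899  0.13229326] 0.11954936598076386 -15.545129446274444 [ 0.44610906 -0.22237306  0.14599326]
```

Emit:
send_rows(series=[[[0.06,0.42,0],[0,0,0]],[[0.122,0.84,0.3],[0,0,0]],[[0.122,0.84,0.42],[0,0,0]],[[0.122,0.84,0.42],[0,0,0]],[[0.122,0.84,0.42],[0,0,0]]])

```text
clock: 30.12
eef_pos: [0.4378, -0.2888, 0.1126]
tcp_rot: [-3.111, 0.424, -0.002]
force: [-0.4, 0.6, -0.5]
opening: 0.146
```

Run:
```python
from h import *
C=cam("wrist");im=cv2.resize(C[0][100:420,190:450],None,fx=1.8,fy=1.8)[:,:,::-1]
delta([.4375,-.2895,.11],np.radians(-15.5))
S=cam("scene");P=proj(S,[[.437,-.29,.05]])[0].astype(int)
a=cv2.resize(S[0][P[1]-32:P[1]+32,P[0]-36:P[0]+36],None,fx=4.5,fy=9,)[:,:,::-1]
print(P,im.shape,a.shape);a=cv2.resize(a,(324,576))
cv2.imwrite("pics/w6.png",np.hstack([im,a]))
```

```text
shift [-0.005  0.008  0.036] pose [ 0.438  -0.289   0.1129] toolx [ 0.963 -0.268  0.002] z [ 0.002  0.001 -1.   ]
turn [-0.0006 -0.0006 -0.0002]
[369 176] (576, 468, 3) (576, 324, 3)
```

View pics/w6.png

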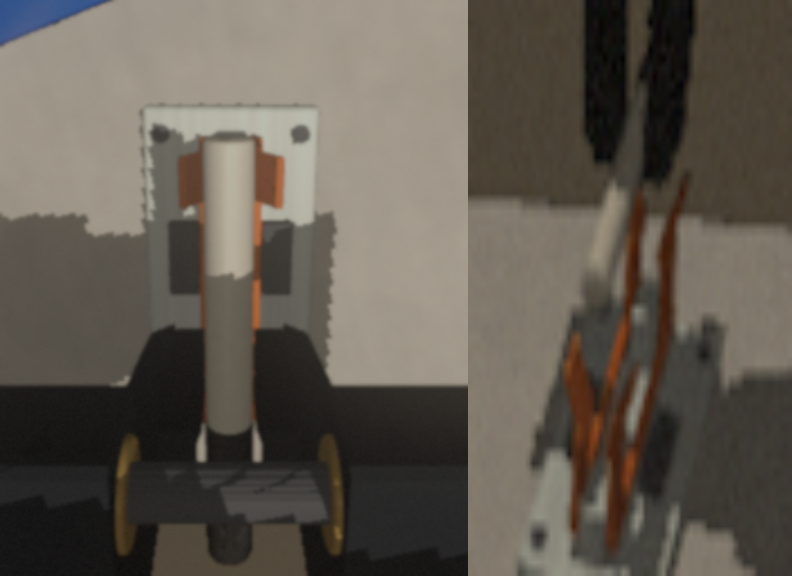

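Run:
```python
from h import *
C=cam("wrist");s=robot.observe();M=R.from_rotvec(s["tcp_rot"]).as_matrix()
f=lambda u,z:np.round((ray(C,np.array(u)/1.8+[190,100],z)-s["eef_pos"])@M*1000,1)
print("base corners (tool mm)",f([[145,107],[318,107]],.008))
print("screw holes",f([[160,133],[300,133]],.008))
print("jaw tips outer top",f([[179,155],[283,158]],.058))
print("jaw near face, inner",f([[204,137],[260,137]],.058))
print("pen near end",f([[229.5,137]],s["eef_pos"][2]-.0137),f([[229.5,133]],s["eef_pos"][2]-.0207))
```

```text
base corners (tool mm) [[-31.  -57.7 105.1]
 [ 32.6 -57.7 105.2]]
screw holes [[-25.8 -48.2 105.1]
 [ 26.4 -48.2 105.2]]
jaw tips outer top [[-14.9 -48.6  55.1]
 [ 15.8 -47.7  55.2]]
jaw near face, inner [[ -7.4 -53.9  55.1]
 [  8.9 -53.9  55.2]]
pen near end [[ -0.  -59.8  13.8]] [[ -0.  -59.7  20.8]]
```

The pen is centred to within 1 mm: the base edge reads -57.7 mm against an expected -58, and the lateral offset is 0.7 mm. I lower it now.

Emit:
send_rows(series=[[[0.009,0,0.2],[-0.0006,-0.0006,0]],[[0.009,0,0.4],[-0.0006,-0.0006,0]],[[0.009,0,0.4],[-0.0006,-0.0006,0]],[[0.009,0,0.4],[-0.0006,-0.0006,0]]], squeeze=55)

```text
clock: 30.78
eef_pos: [0.4386, -0.2892, 0.0805]
tcp_rot: [-3.113, 0.425, 0.001]
force: [-0.1, -0.1, -0.2]
opening: 0.142
```

Run:
```python
from h import *
delta([.4388,-.2892,.0517],np.radians(-15.5));print(robot.observe()["force"])
```

```text
shift [ 0.003 -0.001  0.36 ] pose [ 0.4386 -0.2892  0.0805] toolx [ 0.963 -0.268 -0.001] z [-0.001  0.    -1.   ]
turn [-0.      0.0002 -0.0002]
[-0.07371037 -0.11807416 -0.17178825]
```

Emit:
send_rows(series=[[[0,0,0.06],[0,0,0]],[[0,0,0.1],[0,0,0]],[[0,0,0.13],[0,0,0]],[[0,0,0.13],[0,0,0]]])

```text
clock: 31.28
eef_pos: [0.4388, -0.2895, 0.0704]
tcp_rot: [3.112, -0.425, -0.0]
force: [-0.2, -0.3, 2.6]
opening: 0.146
```

Emit:
send_rows(series=[[[0,0,0.03],[0,0,0]],[[0,0,0.06],[0,0,0]],[[0,0,0.09],[0,0,0]],[[0,0,0.09],[0,0,0]]])

```text
clock: 31.78
eef_pos: [0.4384, -0.2893, 0.0626]
tcp_rot: [-3.113, 0.425, 0.002]
force: [0.2, -0.6, -1.2]
opening: 0.142
```

Emit:
send_rows(series=[[[0,0,0.04],[0,0,0]],[[0,0,0.08],[0,0,0]],[[0,0,0.11],[0,0,0]],[[0,0,0.11],[0,0,0]]])

```text
clock: 32.28
eef_pos: [0.4382, -0.2891, 0.0533]
tcp_rot: [-3.112, 0.425, 0.002]
force: [0.6, -0.5, -0.7]
opening: 0.143
```

Emit:
send_rows(series=[[[0,0,0.02],[0,0,0]],[[0,0,0.04],[0,0,0]],[[0,0,0.04],[0,0,0]]])

```text
clock: 32.65
eef_pos: [0.4383, -0.2892, 0.0516]
tcp_rot: [-3.112, 0.425, 0.003]
force: [-4.3, 3.4, 11.9]
opening: 0.143
```

Seated: the TCP is at 51.6 mm against the expected home height of 51.7 mm, with 12 N of contact. I release the pen, lift, and look.

Emit:
send_rows(series=[[[0,0,0],[0,0,0]],[[0,0,0],[0,0,0]],[[0,0,0],[0,0,0]],[[0,0,0],[0,0,0]]], gripper=-0.3)

```text
clock: 33.15
eef_pos: [0.4381, -0.2891, 0.0513]
tcp_rot: [-3.112, 0.424, 0.004]
force: [0.0, 0.4, 1.0]
opening: 0.349
```

Emit:
send_rows(series=[[[0,0,-0.3],[0,0,0]],[[0,0,-0.7],[0,0,0]],[[0,0,-1],[0,0,0]],[[0,0,-1],[0,0,0]]])

```text
clock: 33.65
eef_pos: [0.4397, -0.2902, 0.1333]
tcp_rot: [3.111, -0.424, 0.003]
force: [-0.3, -0.5, -0.3]
opening: 0.349
```

Run:
```python
from h import *
C=cam("wrist");im=cv2.resize(C[0][100:420,190:450],None,fx=1.8,fy=1.8)[:,:,::-1]
s=robot.observe();M=R.from_rotvec(s["tcp_rot"]).as_matrix()
print(s["eef_pos"])
for d in robot.masks_of("wrist","marker"): print(round(d["score"],2),d["box"],rect(C,d["mask"],.038))
S=cam("side");P=proj(S,[[.437,-.29,.03]])[0].astype(int)
a=cv2.resize(cv2.resize(S[0][P[1]-32:P[1]+32,P[0]-32:P[0]+32],(324,324)),(324,324))[:,:,::-1]
a=np.vstack([a,np.zeros((576-324,324,3),np.uint8)])
cv2.imwrite("pics/w7.png",np.hstack([im,a]))
```

```text
[ 0.43874057 -0.28947259  0.13176725]
0.63 [281.5, 0.9, 57.8, 26.8] (array([ 471.5, -154.8]), array([31.1, 12.6]), 164.5)
0.62 [305.4, 154.9, 18.6, 169.7] (array([ 437.2, -290.2]), array([121.4,  13.2]), 74.6)
0.19 [615.4, 92.0, 24.6, 78.6] (array([ 644.8, -271.1]), array([47.5, 14.4]), 90.8)
```

View pics/w7.png

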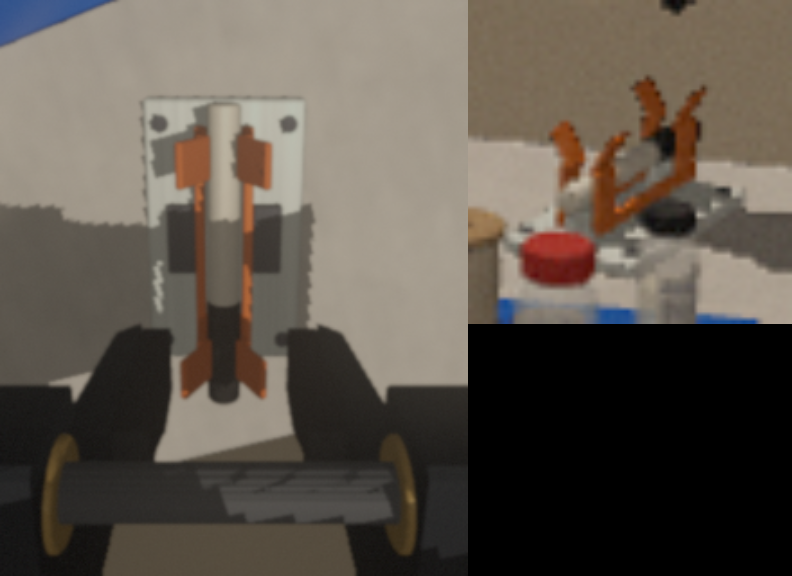

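The view shows the pen down between both jaw pairs (crop (224,100)–(224,400)). The side view shows it below the flared lips. I check that it is home by pressing lightly with closed fingers; the top is expected at 38 mm, so contact at a TCP height of about 60 mm.

Emit:
send_rows(series=[[[0,0,0.3],[0,0,0]],[[0,0,0.6],[0,0,0]],[[0,0,0.8],[0,0,0]],[[0,0,0.83],[0,0,0]],[[0,0,0.83],[0,0,0]],[[0,0,0.83],[0,0,0]]], gripper=-1, squeeze=12)

```text
clock: 34.55
eef_pos: [0.438, -0.289, 0.0645]
tcp_rot: [-3.112, 0.424, 0.004]
force: [-0.4, 0.8, 0.4]
opening: 0.005
```

Emit:
send_rows(series=[[[0,0,0.02],[0,0,0]],[[0,0,0.04],[0,0,0]],[[0,0,0.04],[0,0,0]]])

```text
clock: 34.92
eef_pos: [0.438, -0.289, 0.0614]
tcp_rot: [-3.112, 0.424, 0.004]
force: [1.2, -0.2, 0.7]
opening: 0.006
```

Emit:
send_rows(series=[[[0,0,0.02],[0,0,0]],[[0,0,0.025],[0,0,0]],[[0,0,0.025],[0,0,0]]])

```text
clock: 35.3
eef_pos: [0.4381, -0.289, 0.0599]
tcp_rot: [-3.112, 0.424, 0.004]
force: [-1.4, 1.1, 5.0]
opening: 0.007
```

Contact came at 59.9 mm with 5 N, so the pen is home. Now I put the things back, red vial first.

Emit:
send_rows(series=[[[0,0,-0.4],[0,0,0]],[[0,0,-0.98],[0,0,0]],[[0,0,-0.98],[0,0,0]]])

```text
clock: 35.67
eef_pos: [0.4409, -0.291, 0.1423]
tcp_rot: [3.11, -0.424, 0.008]
force: [0.0, -0.7, 0.4]
opening: 0.009
```

Emit:
send_rows(series=[[[-0.321,-0.886,0],[0,0,0]],[[-0.321,-0.886,0],[0,0,0]]], gripper=0.36)

```text
clock: 35.92
eef_pos: [0.4335, -0.2131, 0.1404]
tcp_rot: [3.112, -0.421, 0.003]
force: [-0.2, 0.3, -0.3]
opening: 0.205
```

Emit:
send_rows(series=[[[-0.321,-0.886,0],[0,0,0]],[[-0.321,-0.886,0],[0,0,0]]])

```text
clock: 36.17
eef_pos: [0.4262, -0.1358, 0.1387]
tcp_rot: [3.113, -0.418, -0.001]
force: [0.3, -0.4, -0.2]
opening: 0.435
```

Emit:
send_rows(series=[[[-0.15,-0.45,0],[0,0,-0.05]],[[-0.321,-0.886,0],[0,0,-0.1]],[[-0.321,-0.886,0],[0,0,-0.148]],[[-0.321,-0.886,0],[0,0,-0.148]],[[-0.321,-0.886,0],[0,0,-0.148]]])

```text
clock: 36.8
eef_pos: [0.4203, -0.0612, 0.1385]
tcp_rot: [3.126, 0.306, -0.002]
force: [0.0, -0.3, 0.2]
opening: 0.681
```

Run:
```python
from h import *
delta([.4206,-.0635,.049],np.radians(11.2))
```

```text
shift [-0.     0.028  1.118] pose [ 0.4203 -0.0612  0.1385] toolx [ 0.981  0.194 -0.001] z [-0.001 -0.001 -1.   ]
turn [ 0.0002  0.0003 -0.0001]
```

Emit:
send_rows(series=[[[0,0.028,0.45],[0,0,0]],[[0,0.028,0.9],[0,0,0]],[[0,0.028,0.9],[0,0,0]]])

```text
clock: 37.17
eef_pos: [0.4179, -0.0635, 0.0639]
tcp_rot: [-3.126, -0.302, 0.012]
force: [-0.9, -0.6, 0.6]
opening: 0.681
```

Run:
```python
from h import *
delta([.4206,-.0635,.049],np.radians(11.2))
```

```text
shift [0.035 0.007 0.186] pose [ 0.4179 -0.0635  0.0639] toolx [ 0.981  0.191 -0.007] z [-0.008  0.    -1.   ]
turn [-0.0006  0.0024 -0.0009]
```

Emit:
send_rows(series=[[[0.035,0.007,0.1],[-0.0006,0.0024,-0.0009]],[[0.035,0.007,0.186],[-0.0006,0.0024,-0.0009]],[[0.035,0.007,0.186],[-0.0006,0.0024,-0.0009]],[[0.035,0.007,0.186],[-0.0006,0.0024,-0.0009]]])

```text
clock: 37.67
eef_pos: [0.4211, -0.0636, 0.0496]
tcp_rot: [3.126, 0.306, 0.002]
force: [-0.1, -0.0, -0.2]
opening: 0.682
```

Emit:
send_rows(series=[[[0,0,0],[0,0,0]],[[0,0,0],[0,0,0]],[[0,0,0],[0,0,0]],[[0,0,0],[0,0,0]],[[0,0,0],[0,0,0]]], gripper=-1, squeeze=12)

```text
clock: 38.3
eef_pos: [0.4212, -0.0636, 0.0497]
tcp_rot: [3.126, 0.306, 0.002]
force: [-0.4, -0.5, 1.1]
opening: 0.355
```

Emit:
send_rows(series=[[[0,0,-0.3],[0,0,0]],[[0,0,-0.7],[0,0,0]],[[0,0,-1],[0,0,0]],[[0,0,-1],[0,0,0]]])

```text
clock: 38.8
eef_pos: [0.4227, -0.0639, 0.1314]
tcp_rot: [3.125, 0.306, 0.009]
force: [0.1, 0.2, -0.9]
opening: 0.358
```

Emit:
send_rows(series=[[[0.15,-0.34,0],[0,0,0]],[[0.278,-0.679,0],[0,0,0]],[[0.278,-0.679,0],[0,0,0]]])

```text
clock: 39.17
eef_pos: [0.4331, -0.0052, 0.1298]
tcp_rot: [3.125, 0.31, 0.005]
force: [-0.2, -0.3, -0.5]
opening: 0.354
```

Emit:
send_rows(series=[[[0.278,-0.679,0],[0,0,0]],[[0.278,-0.679,0],[0,0,0]]])

```text
clock: 39.42
eef_pos: [0.4439, 0.0542, 0.1288]
tcp_rot: [3.125, 0.317, 0.003]
force: [-0.3, 0.2, -0.9]
opening: 0.352
```

Emit:
send_rows(series=[[[0.15,-0.4,0],[0,0,0]],[[0.278,-0.679,0],[0,0,0]],[[0.278,-0.679,0],[0,0,0]],[[0.278,-0.679,0],[0,0,0]]])

```text
clock: 39.92
eef_pos: [0.4542, 0.1106, 0.1281]
tcp_rot: [3.124, 0.317, 0.0]
force: [0.6, -1.1, -1.0]
opening: 0.352
```

Run:
```python
from h import *
delta([.4543,.1092,.0675],np.radians(11.2))
```

```text
shift [-0.002  0.016  0.757] pose [0.4542 0.1106 0.1281] toolx [0.98  0.201 0.   ] z [ 0.    -0.002 -1.   ]
turn [ 0.0005 -0.      0.0021]
```

Emit:
send_rows(series=[[[0,0.016,0.35],[0.0005,0,0.0021]],[[0,0.016,0.68],[0.0005,0,0.0021]],[[0,0.016,0.68],[0.0005,0,0.0021]],[[0,0.016,0.68],[0.0005,0,0.0021]]])

```text
clock: 40.42
eef_pos: [0.4548, 0.1086, 0.0743]
tcp_rot: [3.127, 0.305, 0.001]
force: [0.7, -0.2, 0.2]
opening: 0.356
```

Run:
```python
from h import *
delta([.4543,.1092,.0675],np.radians(11.2))
```

```text
shift [-0.004 -0.009  0.085] pose [0.4548 0.1086 0.0743] toolx [0.981 0.193 0.001] z [ 0.001 -0.    -1.   ]
turn [ 0.0001 -0.0002 -0.0003]
```

Emit:
send_rows(series=[[[-0.004,-0.009,0.05],[0,0,0]],[[-0.004,-0.009,0.09],[0,0,0]],[[-0.004,-0.009,0.105],[0,0,0]],[[-0.004,-0.009,0.105],[0,0,0]]])

```text
clock: 40.92
eef_pos: [0.4547, 0.1093, 0.0666]
tcp_rot: [3.126, 0.305, 0.002]
force: [-1.5, -1.1, 4.4]
opening: 0.356
```

Emit:
send_rows(series=[[[0,0,0],[0,0,0]],[[0,0,0],[0,0,0]],[[0,0,0],[0,0,0]],[[0,0,0],[0,0,0]]], gripper=0.36)

```text
clock: 41.42
eef_pos: [0.4546, 0.1093, 0.0665]
tcp_rot: [3.126, 0.306, 0.001]
force: [-0.1, 0.2, 0.2]
opening: 0.68
```

Emit:
send_rows(series=[[[0,0,-0.4],[0,0,0]],[[0,0,-0.9],[0,0,0]],[[0,0,-0.9],[0,0,0]]])

```text
clock: 41.8
eef_pos: [0.4573, 0.1098, 0.1418]
tcp_rot: [-3.126, -0.306, -0.013]
force: [0.2, -0.4, 0.7]
opening: 0.683
```

Emit:
send_rows(series=[[[-0.08,0.763,0],[0,0,0]],[[-0.08,0.763,0],[0,0,0]]])

```text
clock: 42.05
eef_pos: [0.4627, 0.0461, 0.1411]
tcp_rot: [3.127, 0.299, 0.011]
force: [-0.6, 1.0, 0.2]
opening: 0.678
```

Emit:
send_rows(series=[[[-0.08,0.763,0],[0,0,0]],[[-0.08,0.763,0],[0,0,0]]])

```text
clock: 42.3
eef_pos: [0.4674, -0.0172, 0.14]
tcp_rot: [3.127, 0.292, 0.009]
force: [0.2, 1.1, -0.1]
opening: 0.682
```

Emit:
send_rows(series=[[[-0.08,0.763,0],[0,0,0]],[[-0.08,0.763,0],[0,0,0]]])

```text
clock: 42.55
eef_pos: [0.4723, -0.0799, 0.1393]
tcp_rot: [3.128, 0.286, 0.007]
force: [0.9, 1.2, -0.2]
opening: 0.682
```

Emit:
send_rows(series=[[[-0.08,0.763,0],[0,0,0]],[[-0.08,0.763,0],[0,0,0]],[[-0.08,0.763,0],[0,0,0]],[[-0.08,0.763,0],[0,0,0]]])

```text
clock: 43.05
eef_pos: [0.4768, -0.1392, 0.1389]
tcp_rot: [-3.128, -0.289, -0.006]
force: [-0.0, 0.0, 0.1]
opening: 0.681
```

Run:
```python
from h import *
delta([.477,-.1351,.0462],np.radians(11.2))
```

```text
shift [ 0.008 -0.05   1.158] pose [ 0.4768 -0.1392  0.1389] toolx [0.983 0.183 0.004] z [ 0.004  0.001 -1.   ]
turn [-0.     -0.0012 -0.0036]
```

Emit:
send_rows(series=[[[0.02,-0.05,0.45],[0,0,-0.0036]],[[0.02,-0.05,0.95],[0,0,-0.0036]],[[0.02,-0.05,0.95],[0,0,-0.0036]],[[0.02,-0.05,0.95],[0,0,-0.0036]]])

```text
clock: 43.55
eef_pos: [0.4785, -0.1343, 0.0638]
tcp_rot: [-3.126, -0.308, -0.007]
force: [-0.0, 0.9, 0.7]
opening: 0.681
```

Run:
```python
from h import *
delta([.477,-.1351,.0468],np.radians(11.2))
```

```text
shift [-0.022  0.006  0.212] pose [ 0.4785 -0.1343  0.0638] toolx [0.981 0.195 0.005] z [ 0.005  0.001 -1.   ]
turn [ 0.0001 -0.0015  0.0003]
```

Emit:
send_rows(series=[[[-0.022,0.006,0.1],[0,-0.0015,0]],[[-0.022,0.006,0.212],[0,-0.0015,0]],[[-0.022,0.006,0.212],[0,-0.0015,0]],[[-0.022,0.006,0.212],[0,-0.0015,0]]])

```text
clock: 44.05
eef_pos: [0.477, -0.1352, 0.0469]
tcp_rot: [3.126, 0.308, -0.0]
force: [-0.4, 0.6, 1.2]
opening: 0.682
```

Emit:
send_rows(series=[[[0,0,0],[0,0,0]],[[0,0,0],[0,0,0]],[[0,0,0],[0,0,0]],[[0,0,0],[0,0,0]],[[0,0,0],[0,0,0]]], gripper=-1, squeeze=12)

```text
clock: 44.68
eef_pos: [0.4771, -0.1353, 0.047]
tcp_rot: [3.126, 0.308, 0.0]
force: [-0.9, 0.2, 2.1]
opening: 0.422
```

Emit:
send_rows(series=[[[0,0,-0.3],[0,0,0]],[[0,0,-0.7],[0,0,0]],[[0,0,-1],[0,0,0]],[[0,0,-1],[0,0,0]]])

```text
clock: 45.18
eef_pos: [0.4787, -0.1358, 0.1289]
tcp_rot: [3.124, 0.308, 0.007]
force: [-0.3, 0.5, -0.4]
opening: 0.426
```

Emit:
send_rows(series=[[[0.05,-0.4,0],[0,0,0]],[[0.102,-0.812,0],[0,0,0]],[[0.102,-0.812,0],[0,0,0]]])

```text
clock: 45.55
eef_pos: [0.4725, -0.0689, 0.127]
tcp_rot: [3.125, 0.312, 0.002]
force: [-0.1, -0.0, -0.2]
opening: 0.42
```

Emit:
send_rows(series=[[[0.102,-0.812,0],[0,0,0]],[[0.102,-0.812,0],[0,0,0]]])

```text
clock: 45.8
eef_pos: [0.4665, -0.0019, 0.1256]
tcp_rot: [3.125, 0.317, -0.002]
force: [0.4, 0.6, -0.6]
opening: 0.424
```

Emit:
send_rows(series=[[[0.05,-0.45,0],[0,0,0]],[[0.102,-0.812,0],[0,0,0]],[[0.102,-0.812,0],[0,0,0]],[[0.102,-0.812,0],[0,0,0]]])

```text
clock: 46.3
eef_pos: [0.4616, 0.0623, 0.1251]
tcp_rot: [3.124, 0.317, -0.002]
force: [-0.3, -0.0, -0.6]
opening: 0.426
```

Run:
```python
from h import *
delta([.4633,.061,.065],np.radians(11.2))
```

```text
shift [0.019 0.019 0.752] pose [0.4616 0.0623 0.1251] toolx [ 0.98   0.201 -0.002] z [-0.001 -0.001 -1.   ]
turn [0.0004 0.0005 0.0022]
```

Emit:
send_rows(series=[[[0.02,0.019,0.35],[0.0004,0.0005,0.0022]],[[0.02,0.019,0.68],[0.0004,0.0005,0.0022]],[[0.02,0.019,0.68],[0.0004,0.0005,0.0022]],[[0.02,0.019,0.68],[0.0004,0.0005,0.0022]]])

```text
clock: 46.8
eef_pos: [0.464, 0.0602, 0.0713]
tcp_rot: [3.127, 0.305, 0.001]
force: [0.7, -0.2, -0.3]
opening: 0.425
```

Run:
```python
from h import *
delta([.4633,.061,.0635],np.radians(11.2))
```

```text
shift [-0.006 -0.011  0.098] pose [0.464  0.0602 0.0713] toolx [0.981 0.193 0.   ] z [ 0. -0. -1.]
turn [ 0.     -0.0001 -0.0004]
```

Emit:
send_rows(series=[[[-0.006,-0.011,0.05],[0,0,0]],[[-0.006,-0.011,0.09],[0,0,0]],[[-0.006,-0.011,0.1],[0,0,0]],[[-0.006,-0.011,0.1],[0,0,0]]])

```text
clock: 47.3
eef_pos: [0.4636, 0.061, 0.064]
tcp_rot: [3.126, 0.305, 0.002]
force: [-1.5, -0.2, 4.9]
opening: 0.423
```

Emit:
send_rows(series=[[[0,0,0],[0,0,0]],[[0,0,0],[0,0,0]],[[0,0,0],[0,0,0]],[[0,0,0],[0,0,0]]], gripper=0.36)

```text
clock: 47.8
eef_pos: [0.4635, 0.0611, 0.0638]
tcp_rot: [3.126, 0.305, 0.001]
force: [-0.0, -0.1, -0.3]
opening: 0.682
```

Emit:
send_rows(series=[[[0,0,-0.4],[0,0,0]],[[0,0,-0.9],[0,0,0]],[[0,0,-0.9],[0,0,0]]])

```text
clock: 48.18
eef_pos: [0.4663, 0.0613, 0.1392]
tcp_rot: [3.126, 0.305, 0.013]
force: [-0.3, 0.1, 0.3]
opening: 0.682
```

Emit:
send_rows(series=[[[-0.45,0.812,0],[0,0,0]],[[-0.45,0.812,0],[0,0,0]]])

```text
clock: 48.42
eef_pos: [0.4418, -0.0111, 0.1378]
tcp_rot: [3.126, 0.302, 0.009]
force: [0.4, -0.6, -0.0]
opening: 0.683
```

Emit:
send_rows(series=[[[-0.45,0.812,0],[0,0,0]],[[-0.45,0.812,0],[0,0,0]]])

```text
clock: 48.68
eef_pos: [0.4175, -0.0833, 0.1366]
tcp_rot: [3.127, 0.297, 0.006]
force: [0.4, 0.5, 1.6]
opening: 0.684
```

Emit:
send_rows(series=[[[-0.45,0.812,0],[0,0,0]],[[-0.45,0.812,0],[0,0,0]],[[-0.45,0.812,0],[0,0,0]],[[-0.45,0.812,0],[0,0,0]]])

```text
clock: 49.18
eef_pos: [0.3947, -0.1527, 0.1362]
tcp_rot: [-3.127, -0.298, -0.006]
force: [-0.7, 0.7, 0.4]
opening: 0.679
```

Run:
```python
from h import *
delta([.3955,-.151,.0467],np.radians(11.2))
```

```text
shift [ 0.01  -0.018  1.118] pose [ 0.3947 -0.1527  0.1362] toolx [0.982 0.189 0.004] z [ 0.004  0.001 -1.   ]
turn [-0.0002 -0.0012 -0.0018]
```

Emit:
send_rows(series=[[[0.01,-0.018,0.45],[0,0,-0.0018]],[[0.01,-0.018,0.92],[0,0,-0.0018]],[[0.01,-0.018,0.92],[0,0,-0.0018]],[[0.01,-0.018,0.92],[0,0,-0.0018]]])

```text
clock: 49.68
eef_pos: [0.3963, -0.1505, 0.0634]
tcp_rot: [-3.126, -0.309, -0.007]
force: [0.6, -0.1, 0.5]
opening: 0.678
```

Run:
```python
from h import *
delta([.3955,-.151,.0467],np.radians(11.2))
```

```text
shift [-0.013  0.004  0.209] pose [ 0.3963 -0.1505  0.0634] toolx [0.981 0.196 0.005] z [ 0.004  0.001 -1.   ]
turn [-0.0001 -0.0015  0.0005]
```

Emit:
send_rows(series=[[[-0.013,0.004,0.1],[0,-0.0015,0]],[[-0.013,0.004,0.205],[0,-0.0015,0]],[[-0.013,0.004,0.205],[0,-0.0015,0]],[[-0.013,0.004,0.205],[0,-0.0015,0]]])

```text
clock: 50.18
eef_pos: [0.3954, -0.1511, 0.047]
tcp_rot: [-3.126, -0.308, 0.0]
force: [0.1, -0.0, -0.1]
opening: 0.678
```

Emit:
send_rows(series=[[[0,0,0],[0,0,0]],[[0,0,0],[0,0,0]],[[0,0,0],[0,0,0]],[[0,0,0],[0,0,0]],[[0,0,0],[0,0,0]],[[0,0,0],[0,0,0]]], gripper=-1, squeeze=12)

```text
clock: 50.92
eef_pos: [0.3955, -0.1511, 0.0471]
tcp_rot: [-3.126, -0.308, 0.0]
force: [-0.0, -0.4, 0.6]
opening: 0.274
```

Emit:
send_rows(series=[[[0,0,-0.3],[0,0,0]],[[0,0,-0.7],[0,0,0]],[[0,0,-1],[0,0,0]],[[0,0,-1],[0,0,0]]])

```text
clock: 51.42
eef_pos: [0.3971, -0.1518, 0.1288]
tcp_rot: [3.124, 0.308, 0.006]
force: [-0.4, -0.7, -1.2]
opening: 0.276
```

Emit:
send_rows(series=[[[0.34,-0.46,0],[0,0,0]],[[0.681,-0.931,0],[0,0,0]],[[0.681,-0.931,0],[0,0,0]]])

```text
clock: 51.8
eef_pos: [0.4359, -0.066, 0.1275]
tcp_rot: [3.125, 0.315, 0.004]
force: [0.4, -0.3, -0.4]
opening: 0.274
```

Emit:
send_rows(series=[[[0.34,-0.5,0],[0,0,0]],[[0.681,-0.931,0],[0,0,0]],[[0.681,-0.931,0],[0,0,0]],[[0.681,-0.931,0],[0,0,0]]])

```text
clock: 52.3
eef_pos: [0.4732, 0.017, 0.1264]
tcp_rot: [3.124, 0.315, -0.001]
force: [0.3, -0.5, -0.9]
opening: 0.277
```

Run:
```python
from h import *
delta([.4735,.0162,.065],np.radians(11.2))
```

```text
shift [0.002 0.01  0.767] pose [0.4732 0.017  0.1264] toolx [ 0.98  0.2  -0.  ] z [-0.    -0.002 -1.   ]
turn [0.0005 0.0002 0.0018]
```

Emit:
send_rows(series=[[[0.002,0.01,0.35],[0.0005,0.0002,0.0018]],[[0.002,0.01,0.69],[0.0005,0.0002,0.0018]],[[0.002,0.01,0.69],[0.0005,0.0002,0.0018]],[[0.002,0.01,0.69],[0.0005,0.0002,0.0018]]])

```text
clock: 52.8
eef_pos: [0.4735, 0.0153, 0.0717]
tcp_rot: [3.127, 0.304, 0.0]
force: [-0.2, -0.5, -0.7]
opening: 0.275
```

Emit:
send_rows(series=[[[0,0,0.04],[0,0,0]],[[0,0,0.07],[0,0,0]],[[0,0,0.085],[0,0,0]],[[0,0,0.085],[0,0,0]]])

```text
clock: 53.3
eef_pos: [0.4736, 0.0154, 0.0649]
tcp_rot: [3.127, 0.305, 0.001]
force: [0.4, -0.3, -0.0]
opening: 0.276
```

Emit:
send_rows(series=[[[0,-0.005,0.02],[0,0,0]],[[0,-0.005,0.022],[0,0,0]],[[0,-0.005,0.022],[0,0,0]]])

```text
clock: 53.68
eef_pos: [0.4739, 0.0158, 0.064]
tcp_rot: [3.126, 0.305, 0.001]
force: [-1.7, -0.3, 5.9]
opening: 0.277
```

Emit:
send_rows(series=[[[0,0,0],[0,0,0]],[[0,0,0],[0,0,0]],[[0,0,0],[0,0,0]],[[0,0,0],[0,0,0]]], gripper=0.36)

```text
clock: 54.18
eef_pos: [0.4737, 0.0158, 0.0638]
tcp_rot: [3.126, 0.305, 0.001]
force: [-0.0, -0.3, -0.4]
opening: 0.674
```

Emit:
send_rows(series=[[[0,0,-0.4],[0,0,0]],[[0,0,-0.98],[0,0,0]],[[0,0,-0.98],[0,0,0]]])

```text
clock: 54.55
eef_pos: [0.4769, 0.0158, 0.1462]
tcp_rot: [3.125, 0.305, 0.014]
force: [1.4, -0.1, -0.9]
opening: 0.678
```

Emit:
send_rows(series=[[[0.2,-0.95,-0.98],[0,0,0]],[[0.2,-0.95,-0.98],[0,0,0]],[[0.2,-0.95,-0.98],[0,0,0]],[[0.2,-0.95,-0.98],[0,0,0]]])

```text
clock: 55.05
eef_pos: [0.4762, 0.0931, 0.2228]
tcp_rot: [3.125, 0.306, 0.01]
force: [0.2, 1.0, -0.1]
opening: 0.679
```

Run:
```python
from h import *
C=cam("wrist");s=robot.observe();print(s["eef_pos"])
c=np.array([.4803,.0660,0]);yaw=np.radians(11.2)
th=np.linspace(0,2*np.pi,13)[:-1]
u0,v0=proj(C,[[.4803,.066,.05]])[0].astype(int);k=4;o=(u0-70,v0-90)
im=cv2.resize(C[0][o[1]:o[1]+150,o[0]:o[0]+100],None,fx=k,fy=k)[:,:,::-1].copy()
for y,r,z in((.048,.014,.093),(0,.019,.07),(-.048,.011,.079)):
    draw(C,frame(np.c_[-.017+r*np.cos(th),y+r*np.sin(th),0*th+z],c,yaw),im,(255,255,0),k,o)
    draw(C,frame(np.c_[-.017+.021*np.cos(th),y+.021*np.sin(th),0*th+.02],c,yaw),im,(0,255,0),k,o)
S=cam("scene");a=cv2.resize(S[0][150:390,170:470],(375,300))[:,:,::-1]
b=cv2.resize(cam("side")[0][190:340,190:430],(375,300))[:,:,::-1]
cv2.imwrite("pics/f1.png",np.hstack([cv2.resize(im,(400,600)),np.vstack([a,b])]))
```

```text
[0.47589285 0.09277031 0.22230979]
```

View pics/f1.png

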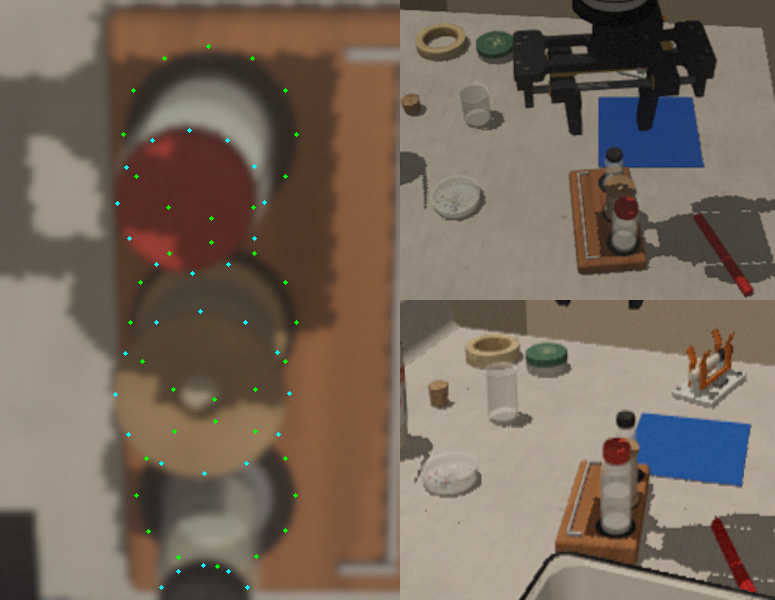

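The final view shows the red vial (crop (185,198)), the spool (200,390) and the black vial (205,585) upright, with caps within about 1–2 mm of the disc centres. The side inset shows the pen in the clip at (712,370) and the mat empty. I hand the job in.

```bash
python3 -c "
from bench import robot
print(robot.close_job())"
```

```text
the job is handed in; nothing more can be done
None
```

The job is done and handed in at about 55 s of the 138 s allowed. I set the black vial, spool and red vial upright on the mat, pressed the pen into the orange clip, then put the red vial, spool and black vial back on their own discs.

- **Pen:** It seated at a tool height of 51.6 mm (51.7 mm expected) with 12 N. A light press with closed fingers then found its top at 38 mm, which is the home height.
- **Vials and spool:** In the last pictures the red vial and spool stand upright within about 1–2 mm of their disc centres. The black vial was partly cut off at the edge of the wrist crop, but it is upright on its disc in the side view.
- **Bystanders and look-alike:** The petri dish, beaker, tin and red pen were not touched.
- **Disagreement:** Two early readings of the clip position differed by about 4 mm, and its near edge by about 6 mm. A closer look with the pen above the clip settled it to within 1 mm before I inserted it. No check failed.

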